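Unload the deep rinse tank with the long hook and zero the soak dial

TASK

The soak is over: take the long hook from its hanger and with it lift every basket in the tank out of its deep, narrow well by its wire bail (do not touch a basket with the fingers while it is in the tank), and stand each upright in the drain tray. Only when all of them stand in the tray, turn the soak dial anticlockwise (seen from above) back to its zero stop. Finish with the long hook hanging in its hanger as you found it, and leave the petri dish, the white case and the red-capped bottle where they are.

Things in the scene. Friction and masses are not known exactly. Their poses are not given: they have to be found in the camera images.
- tank: Fixed open grey tank, 94 (x) x 164 (y) x 110 mm high, origin at the centre of its underside. Two dividers make three wells side by side along its y, centred at y = +53, 0 and -53 mm, each 84 mm long in x and 48 mm wide in y inside; walls 5 mm, inner floor 5 mm above the origin, rim at 110 mm. Each well holds one basket or none.
- basket_1: Small closed white basket, box 36 (x) x 38 (y) x 22 mm high, about 0.08 kg, origin at the centre of its underside, with a rigid wire bail over it. In the tank it stands on the well's floor, its y roughly along the tank's y, nearer the tank's +x end, so that there is room to lower the hook on its -x side. None if absent from the start.
- basket_1_bail (a point): Middle of the top bar of this basket's bail, 47 mm above its origin. The bail is a wire of 2 mm radius in the basket's y-z plane: straight bar along y, uprights at y = +-17 mm; the opening under the bar is 30 mm wide and 23 mm high (22 to 45 mm above the basket's origin).
- basket_2: Small closed white basket, box 36 (x) x 38 (y) x 22 mm high, about 0.08 kg, origin at the centre of its underside, with a rigid wire bail over it. In the tank it stands on the well's floor, its y roughly along the tank's y, nearer the tank's +x end, so that there is room to lower the hook on its -x side. None if absent from the start.
- basket_2_bail (a point): Middle of the top bar of this basket's bail, 47 mm above its origin. The bail is a wire of 2 mm radius in the basket's y-z plane: straight bar along y, uprights at y = +-17 mm; the opening under the bar is 30 mm wide and 23 mm high (22 to 45 mm above the basket's origin).
- basket_3: Small closed white basket, box 36 (x) x 38 (y) x 22 mm high, about 0.08 kg, origin at the centre of its underside, with a rigid wire bail over it. In the tank it stands on the well's floor, its y roughly along the tank's y, nearer the tank's +x end, so that there is room to lower the hook on its -x side. None if absent from the start.
- basket_3_bail (a point): Middle of the top bar of this basket's bail, 47 mm above its origin. The bail is a wire of 2 mm radius in the basket's y-z plane: straight bar along y, uprights at y = +-17 mm; the opening under the bar is 30 mm wide and 23 mm high (22 to 45 mm above the basket's origin).
- long_hook: Loose long-reach hook, 0.1 kg. Origin: centre of the underside of its round steel collar (30 mm diameter, z 0 to 6 mm). Above the collar a black square grip 18 x 18 mm, z 6 to 54 mm, sides along its x and y, to be gripped from above. Below, a steel rod of 3 mm radius along -z with a blade at its foot. At the start it hangs in the hanger, its +x roughly along the hanger's +x.
- hook_blade (a point): Point on the blade's top face where a bail bar rests: 9 mm ahead (+x) of the rod's axis, 106 mm below the long hook's origin. The blade is 16 mm wide (y) and 4 mm thick (z -110 to -106), from x = -3 to +21 mm, with an upturned lip at x 17 to 21 mm up to z = -98 mm (x, z from the hook's origin).
- hanger: Fixed hanger, base 46 (x) x 100 (y) x 10 mm, post on its +y side (near face at y = +40 mm), at the top a forked arm (6 mm thick, upper face 125 mm above the origin) with a slot 14 mm wide in x from y = -22 (open end) to +8 mm. Origin on the bench under the seat. The hook's rod goes sideways into the slot along y; the collar rests on the arm.
- hanger_seat (a point): Where the origin of the hung hook belongs: centre of the slot at the arm's upper face (125 mm above the bench), axes as the hanger. The front of the water bath, 137 mm high, stands just behind the hanger at world x = 0.42 m: keep the blade clear of it.
- drain_tray: Loose shallow steel tray 90 (x) x 176 (y) x 14 mm, 0.6 kg, walls 4 mm, inner floor 4 mm above the origin (centre of its underside). Room for three baskets in a row along its y. Behind it the microtome's front knobs overhang the bench from 28 mm up, at world x above 0.47 m: set baskets clear of them.
- dial_housing: Fixed white housing of the soak dial, 76 x 76 x 42 mm, origin at the centre of its underside; the dial turns about its vertical centre line.
- dial_grip (a point): Centre of the soak dial's bar grip, on its axis, 62 mm above the bench; its x axis runs along the bar towards the end with the white pointer. The bar is black, 44 long, 12 thick, and stands from 47 to 71 mm above the bench.
- soak_dial (a joint): Dial angle in rad: 0 at the zero stop, where the pointer is along the housing's +x (away from the robot); grows clockwise seen from above, so pointer direction = housing yaw - value. Turn anticlockwise to bring it back. Range 0 to 5.8, stays where it is left, friction about 0.05 N m.
- petri_dish: Bystander: covered petri dish 64 mm across, 17 mm high.
- white_case: Bystander: flat white case 24 x 66 x 15 mm.
- oil_bottle: Bystander: white bottle with a red cap, 38 mm across, 105 mm high, behind the tank.

How it is judged:
On the way, in this order (a step that is already met when the one before it is completed fails the run):
1. every basket stands upright in the drain tray (x of basket_1 in the frame of drain_tray between -0.035 and 0.035 m and y of basket_1 in the frame of drain_tray between -0.078 and 0.078 m and z of basket_1 in the frame of drain_tray between 0 and 0.012 m and angle between each of basket_1, basket_2, basket_3's own z axis and vertical below 0.15 rad and linear speed of each of basket_1, basket_2, basket_3 below 0.05 m/s and x of basket_2 in the frame of drain_tray between -0.035 and 0.035 m and y of basket_2 in the frame of drain_tray between -0.078 and 0.078 m and z of basket_2 in the frame of drain_tray between 0 and 0.012 m and x of basket_3 in the frame of drain_tray between -0.035 and 0.035 m and y of basket_3 in the frame of drain_tray between -0.078 and 0.078 m and z of basket_3 in the frame of drain_tray between 0 and 0.012 m), for 0.2 s.
2. the soak dial is back at its zero stop (value of joint soak_dial below 0.08 rad), for 0.2 s.
At the end, for the whole second after the job is handed in: Every basket stands upright (tilt under 0.15 rad) on the floor of the drain tray, wholly inside its walls and at rest; the long hook hangs in the hanger within 12 mm of its seat, collar on the arm, upright and at rest; the soak dial is within 0.08 rad of its zero stop (all of step 1 and horizontal distance between long_hook and hanger_seat below 0.012 m and z of long_hook in the frame of hanger_seat between -0.004 and 0.006 m and angle between long_hook's own z axis and vertical below 0.15 rad and linear speed of long_hook below 0.05 m/s and value of joint soak_dial below 0.08 rad); the robot touches nothing.
It fails at once if the fingers touch a basket that is down in the tank ((contact force between the fingers and basket_1 above 0.5 N and x of basket_1 in the frame of tank between -0.05 and 0.05 m and y of basket_1 in the frame of tank between -0.085 and 0.085 m and z of basket_1 in the frame of tank below 0.085 m) or (contact force between the fingers and basket_2 above 0.5 N and x of basket_2 in the frame of tank between -0.05 and 0.05 m and y of basket_2 in the frame of tank between -0.085 and 0.085 m and z of basket_2 in the frame of tank below 0.085 m) or (contact force between the fingers and basket_3 above 0.5 N and x of basket_3 in the frame of tank between -0.05 and 0.05 m and y of basket_3 in the frame of tank between -0.085 and 0.085 m and z of basket_3 in the frame of tank below 0.085 m)).
It fails at once if a bystander is pushed more than 30 mm (distance of any of petri_dish, white_case, oil_bottle from where it was at the start of the episode above 0.03 m).
Of basket_1, basket_2, basket_3 only 2 to 3 are there at a start; the rules pass over those that are not, and their reading is None.
At some moment in a run one of drain_tray may be knocked a few centimetres aside while the robot is not near it.
It also fails if it takes over 208 s, if anything falls off the work surface, if the arm or the gripper's body presses on something with over 40 N, if the wrist force passes 120 N, or if a joint passes its speed limit or range.

ROBOT

A 6-joint arm with a two-finger parallel gripper is mounted at the origin on a cart in front of the work surface, level with it; the furniture and walls round the work are solid. World frame = base frame: x ahead of the robot, y to its left, z up, the work surface at z = 0. Lengths are in m, angles in rad, forces in N, time in s.
With the tool pointing down it reaches from about 0.3 to 0.875 m from the base axis. Payload 6.4 kg.
Tool frame: the origin (TCP) lies at the very end of the fingers, on their centre line; the grasp point (between the pads) lies 19 mm behind it; z points along the fingers, y is the line along which they close (so a half turn about z gives the same grasp; the last joint's range is limited). The gripper opens to 85 mm and grips with 20 to 120 N. Pads are 22 mm wide; open, the fingers measure 114 mm over their backs; the gripper's body (76 mm by 85 mm) begins 54 mm behind the grasp point. The pads swing forward as they close: fully open they stand 13 mm farther back than shut.
Start: joints at [-1.373, 0.181, 1.607, -0, 1.354, -0.206], TCP at [0.226, -0.529, 0.197] pointing down, gripper open.
Joint ranges: [-2.99, 2.99], [-0.89, 2.07], [0.3, 2.58], [-1.14, 4.28], [0, 2.63], [-3.12, 3.12]. Speed limits (rad/s): [2.57, 2.57, 3.01, 3.14, 3.14, 3.14].

INTERFACE

Orientations are given as a unit quaternion [w, x, y, z].
In Python, from bench import ctrl, camera, calibration, order, outline_of gives the robot as it stands.
- The arm moves only by the tool move_arm, never from a script. Its argument "series" is a list that holds one entry, the list of rows, each a list of 5 numbers: the opening, from 0 (shut) to 1 (fully open), then the shift along the tool's x, y, z in mm, then the turn about the tool's z in rad. A call has exactly 10 rows; each row is the pose to reach, as a shift and turn from the pose commanded when the call began, along the tool's axes at that moment; what a row does not reach only later rows make up. A row lasts 1/12 s, in which the tool goes at most 41.7 mm and 7.16 degrees, less where a joint would pass 70% of its speed; a pose out of reach is approached as far as the arm can. A call with a gripper value outside its range is refused whole. The fingers move at their own pace and stop on an object; the grip force is fixed at half the most. Time passes only in rows, so rows that repeat a pose let the fingers close, or fill a call up. It gives the time, the measured TCP pose, the force, the opening and the grip force at its end, in the units of the state.
- ctrl.get_obs(): the state, without advancing time (a new reading comes with each control period).
- camera(name): name is "scene" or "side" or "wrist"; returns (picture, depth): 400x640x3 uint8, blue, green, red; 400x640 float32, m along the optical axis (not along the pixel's ray), 0 where there is no reading.
- calibration(name): a dict with "intrinsics" (3x3 intrinsics, pixels), "rvec" (rotation vector, rad) and "tvec" (3), from world to camera coordinates, as OpenCV has them. Camera axes: x right, y down, z forward; pixel columns grow to the right and rows downward; lengths in m; the calibration is good to about 2 mm. A picture is of the moment at which its call begins: read the wrist's pose just before it. calibration takes no time and is no camera call; for the wrist camera it gives the pose at the moment of the call.
- order.hand_in(): hands the job in; it is judged then, once.
Trained networks look in the newest picture that a camera, given by its name, has taken for a name from the list of things; names that differ only in an ending like _2 or _b are one class to them, and where a whole thing is asked for, a point or a joint stands for the part that bears it (a point fixed in the world has none). Each returns a list of dicts, best first, with "conf" (0 to 1); they miss things now and then, are a little off and sometimes report something else, mostly with a low value. They report only what shows in the picture. A call takes as long as a camera call.
- outline_of(target, camera): "region" (400x640 bool, what is visible of it) and "bbox" ([centre column, centre row, width, height] in pixels, round what is visible of it).
The state is a dict: "time_s": time; "q": joint angles; "dq": joint speeds; "joint_efforts": joint torques, N m; "eef_pos": TCP position; "eef_rot": TCP orientation; "wrist_force": force on the tool from outside, world axes, zero at the start; "torque": the same for the moment, N m; "opening": opening from 0.0 (shut) to 1.0 (fully open); "grasp_force": force on a finger pad.
Only numpy, scipy, OpenCV 4.12 (cv2) and the standard library are available. Lean on these libraries where they do the work, as an engineer would, in place of code of your own. Each camera call takes 0.05 s, during which the arm holds its last target. There are 200 camera calls.

## Working session

There is one attempt and no reset: what is moved stays moved. The work goes in short steps, Python scripts to look and compute and a tool call to move; the robot and the scene stay as the last step left them, time stands still between calls to the robot, and variables do not carry over. Pictures are saved under pics/ and viewed, at most 17 in all, crops included, and the job is handed in when it is done.

Besides the shell and the picture viewer there is one more tool, called as a command line: name --argument value ..., lists and objects as JSON in quotes. move_arm: Moves the arm, as the interface text tells. Its arguments: {"type":"object","properties":{"series":{"type":"array","items":{"type":"array","items":{"type":"array","items":{"type":"number"}}}}},"required":["series"]}

```bash
mkdir -p pics; cat > h.py <<'E'
import numpy as np, cv2
from bench import ctrl, camera, calibration, order, outline_of
from scipy.spatial.transform import Rotation as R
def cloud(name,depth):
    c=calibration(name);K=np.array(c["intrinsics"]);Rm=cv2.Rodrigues(np.array(c["rvec"],float))[0];t=np.array(c["tvec"]).ravel()
    v,u=np.mgrid[:400,:640]
    p=np.stack([(u-K[0,2])/K[0,0]*depth,(v-K[1,2])/K[1,1]*depth,depth],-1)
    w=(p-t)@Rm
    w[depth<=0]=np.nan
    return w
def tool():
    o=ctrl.get_obs();q=o["eef_rot"]
    return np.array(o["eef_pos"]),R.from_quat([q[1],q[2],q[3],q[0]]).as_matrix(),o
def go(target,yaw_x=None):
    "mm shift in tool axes to reach world target; yaw_x: world angle wanted for tool x"
    p,M,o=tool();d=M.T@(np.array(target)-p)*1000
    a=np.arctan2(M[1,0],M[0,0])
    print('shift',d.round(1),'toolx yaw',round(a,3), 'turn', None if yaw_x is None else round(-(yaw_x-a),3))
E
python3 - <<'E'
from h import *
p,M,o=tool();print(p,M.round(3),o['time_s'])
for n in ["scene","side"]:
    im,d=camera(n);cv2.imwrite(f"pics/{n}0.png",im);w=cloud(n,d);np.save(n+'0.npy',w)
    print(n,np.array(calibration(n)['intrinsics']).round(0).tolist(), (-cv2.Rodrigues(np.array(calibration(n)['rvec'],float))[0].T@np.array(calibration(n)['tvec']).ravel()).round(2))
    for t in ["tank","basket_1","long_hook","hanger","drain_tray","dial_housing","dial_grip","soak_dial","petri_dish","white_case","oil_bottle"]:
        for r in outline_of(t,n)[:3]:
            if r["conf"]<.3: continue
            q=w[r["region"]];q=q[~np.isnan(q[:,0])]
            print(t,round(r["conf"],2),np.round(r["bbox"]),np.percentile(q,[3,50,97],axis=0).round(3).tolist() if len(q) else None)
E
```

```text
[ 0.22583315 -0.52812419  0.19598537] [[ 0.92   0.393 -0.   ]
 [ 0.393 -0.92   0.002]
 [ 0.    -0.002 -1.   ]] 0.0
scene [[369.0, 0.0, 311.0], [0.0, 369.0, 202.0], [0.0, 0.0, 1.0]] [0.14 0.77 0.72]
tank 0.75 [312. 200.  52.  62.] [[0.572, -0.135, 0.007], [0.615, -0.025, 0.077], [0.671, 0.03, 0.11]]
basket_1 0.46 [335. 280.  13.  21.] [[0.356, 0.15, 0.009], [0.365, 0.298, 0.149], [0.42, 0.304, 0.18]]
basket_1 0.36 [332. 315.  36.  67.] [[0.345, 0.261, 0.005], [0.362, 0.339, 0.072], [0.388, 0.35, 0.126]]
long_hook 0.58 [335. 280.  10.  25.] [[0.356, 0.284, 0.127], [0.365, 0.298, 0.153], [0.377, 0.304, 0.18]]
hanger 0.55 [330. 316.  36.  64.] [[0.345, 0.261, 0.006], [0.362, 0.34, 0.073], [0.387, 0.35, 0.126]]
drain_tray 0.83 [403. 189.  34.  32.] [[0.369, -0.417, 0.002], [0.409, -0.309, 0.005], [0.449, -0.24, 0.015]]
drain_tray 0.32 [336. 280.  14.  22.] [[0.358, 0.284, 0.128], [0.365, 0.298, 0.153], [0.378, 0.304, 0.179]]
dial_housing 0.68 [364. 227.  24.  30.] [[0.405, -0.067, 0.009], [0.44, -0.015, 0.041], [0.478, 0.007, 0.07]]
dial_grip 0.47 [362. 222.  11.  18.] [[0.427, -0.054, 0.
[... 1484 characters left out ...]
, 0.04], [0.446, -0.028, 0.05], [0.469, -0.009, 0.073]]
petri_dish 0.77 [371. 258.  22.  15.] [[0.359, 0.047, 0.004], [0.385, 0.079, 0.013], [0.412, 0.106, 0.018]]
petri_dish 0.64 [354. 311.  28.  56.] [[0.347, 0.269, 0.003], [0.364, 0.343, 0.089], [0.389, 0.352, 0.127]]
petri_dish 0.57 [262. 201.  13.  29.] [[0.756, -0.014, 0.01], [0.769, 0.001, 0.059], [0.785, 0.01, 0.104]]
white_case 0.42 [364. 275.   7.  15.] [[0.373, 0.114, 0.006], [0.381, 0.137, 0.013], [0.394, 0.17, 0.018]]
oil_bottle 0.81 [261. 199.  14.  29.] [[0.756, -0.021, 0.01], [0.771, 0.001, 0.062], [0.789, 0.009, 0.105]]
oil_bottle 0.67 [351. 312.  29.  55.] [[0.347, 0.266, -0.0], [0.365, 0.343, 0.088], [0.391, 0.352, 0.127]]
```

View pics/scene0.png

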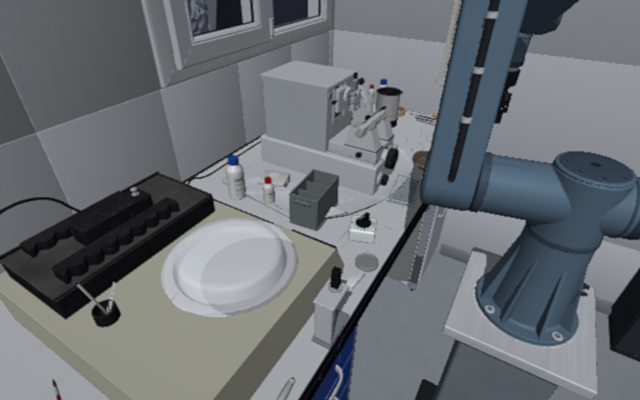

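View pics/side0.png

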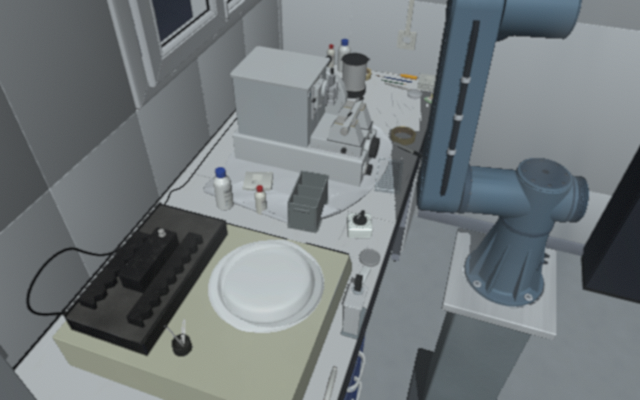

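The scene view shows the hook in its hanger at (335,280), the dial at (363,228), the tank at (312,200) and the tray half hidden at (403,189). The side view shows the same layout, with the tank at (308,203). Next I'll use the wrist camera.

move_arm --series '[[[1,0,0,-150,0],[1,0,0,-204,0],[1,0,0,-204,0],[1,0,0,-204,0],[1,100,-75,-204,0],[1,200,-150,-204,0.1],[1,300,-225,-204,0.2],[1,380,-280,-204,0.3],[1,440,-332,-204,0.4],[1,440,-332,-204,0.4]]]'

```text
time_s: 2.03
eef_pos: [0.3503, -0.3124, 0.3891]
eef_rot: [0.0, 1.0, -0.001, 0.0]
wrist_force: [1.9, 0.2, 0.6]
opening: 0.997
grasp_force: 0.0
```

move_arm --series '[[[1,0,0,0,0],[1,0,0,0,0],[1,0,0,0,0],[1,0,0,0,0],[1,0,0,0,0],[1,0,0,0,0],[1,0,0,0,0],[1,0,0,0,0],[1,0,0,0,0],[1,0,0,0,0]]]'

```text
time_s: 2.87
eef_pos: [0.3497, -0.3144, 0.3887]
eef_rot: [-0.0, 1.0, 0.002, -0.0]
wrist_force: [-0.1, -0.1, 0.4]
opening: 0.994
grasp_force: 0.0
```

```bash
python3 - <<'E'
from h import *
p,M,o=tool();print(p,M.round(3),o['time_s'],o['q'])
n="wrist"
im,d=camera(n);cv2.imwrite(f"pics/w1.png",im);w=cloud(n,d);np.save('w1.npy',w)
c=calibration(n);print((-cv2.Rodrigues(np.array(c['rvec'],float))[0].T@np.array(c['tvec']).ravel()).round(3),cv2.Rodrigues(np.array(c['rvec'],float))[0].round(2))
for t in ["tank","basket_1","drain_tray","dial_housing","dial_grip","petri_dish","white_case"]:
        for r in outline_of(t,n)[:3]:
            if r["conf"]<.3: continue
            q=w[r["region"]];q=q[~np.isnan(q[:,0])]
            print(t,round(r["conf"],2),np.round(r["bbox"]),np.percentile(q,[3,50,97],axis=0).round(3).tolist() if len(q) else None)
E
```

```text
[ 0.34968888 -0.31440834  0.38871237] [[ 1.     0.003 -0.   ]
 [ 0.003 -1.     0.   ]
 [-0.    -0.    -1.   ]] 2.8667 [-9.85521576e-01 -1.51693560e-01  1.56654877e+00 -3.80892862e-06
  1.72691313e+00  5.81884171e-01]
[ 0.434 -0.314  0.565] [[ 0.   -1.    0.  ]
 [-0.95 -0.    0.32]
 [-0.32 -0.   -0.95]]
drain_tray 0.96 [330.  97. 113.  74.] [[0.37, -0.412, 0.002], [0.409, -0.316, 0.004], [0.461, -0.246, 0.014]]
drain_tray 0.59 [129.  75.  42.  35.] [[0.427, -0.059, 0.042], [0.448, -0.04, 0.048], [0.468, -0.018, 0.072]]
dial_housing 0.63 [139.  75.  78.  68.] [[0.408, -0.079, 0.006], [0.448, -0.047, 0.042], [0.487, -0.001, 0.071]]
dial_grip 0.82 [128.  75.  37.  34.] [[0.428, -0.058, 0.045], [0.448, -0.04, 0.048], [0.468, -0.018, 0.072]]
petri_dish 0.66 [ 83. 119.  46.  37.] [[0.355, 0.043, 0.001], [0.384, 0.072, 0.014], [0.412, 0.102, 0.017]]
white_case 0.64 [ 40. 119.  45.  19.] [[0.373, 0.112, -0.001], [0.386, 0.144, 0.014], [0.398, 0.179, 0.016]]
```

View pics/w1.png

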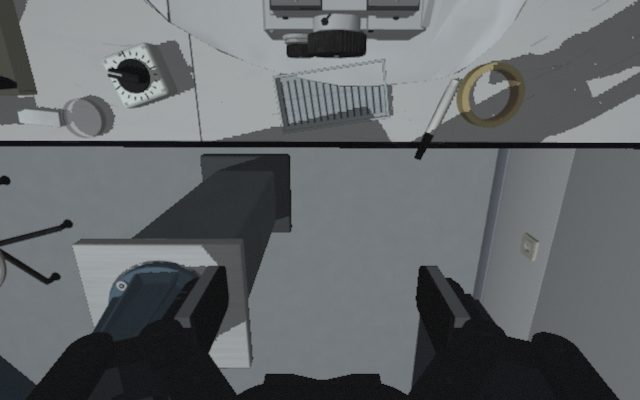

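The wrist view has world +x up and +y left. The tray is at (330,97) with a slight yaw, and the dial is at (128,75) with its housing also yawed. Next I'll look at the tank from above.

move_arm --series '[[[1,30,-40,0,0],[1,60,-75,0,0],[1,90,-110,0,0],[1,120,-150,0,0],[1,150,-185,0,0],[1,180,-225,0,0],[1,210,-262,0,0],[1,210,-262,0,0],[1,210,-262,0,0],[1,210,-262,0,0]]]'

```text
time_s: 4.1
eef_pos: [0.5596, -0.0492, 0.3881]
eef_rot: [-0.0, 1.0, 0.004, -0.001]
wrist_force: [-1.0, -0.1, 0.4]
opening: 0.999
grasp_force: 0.0
```

```bash
python3 - <<'E'
from h import *
w=np.load('w1.npy')
# tray: rect from outline of cloud
def rect(q):
    (c,s,a)=cv2.minAreaRect((q*1000).astype(np.float32)); return np.round(c,1),np.round(s,1),round(a,1)
v,u=np.mgrid[:400,:640]
reg=(abs(u-330)<65)&(abs(v-97)<42)&(w[...,2]>0.008)&(w[...,2]<.02)&(w[...,0]<.475)
print('tray rim',rect(w[reg][:,:2]))
reg=(abs(u-139)<45)&(abs(v-75)<40)&(w[...,2]>0.036)&(w[...,2]<.046)
print('housing',rect(w[reg][:,:2]))
reg=(abs(u-139)<45)&(abs(v-75)<40)&(w[...,2]>0.065)&(w[...,2]<.08)
print('bar',rect(w[reg][:,:2]),reg.sum())
p,M,o=tool();print(p)
n="wrist"
im,d=camera(n);w=cloud(n,d);np.save('w2.npy',w)
rs={t:outline_of(t,n)[:4] for t in ["tank","basket_1"]}
for t in rs:
        for r in rs[t]:
            if r["conf"]<.3: continue
            q=w[r["region"]];q=q[~np.isnan(q[:,0])]
            print(t,round(r["conf"],2),np.round(r["bbox"]),np.percentile(q,[3,50,97],axis=0).round(3).tolist() if len(q) else None)
v,u=np.mgrid[:400,:640]
c=rs['tank'][0]['bbox'];print('rim')
x0,y0=max(0,int(c[0]-c[2]/2-25)),max(0,int(c[1]-c[3]/2-20));x1,y1=int(c[0]+c[2]/2+25),int(c[1]+c[3]/2+20)
box=(u>=x0)&(u<x1)&(v>=y0)&(v<y1)
print(rect(w[box&(w[...,2]>.1)&(w[...,2]<.116)][:,:2]))
s=im[y0:y1,x0:x1];print(x0,y0,x1,y1,s.shape);k=min(780/s.shape[1],580/s.shape[0]);cv2.imwrite('pics/w2.png',cv2.resize(s,None,fx=k,fy=k,interpolation=cv2.INTER_CUBIC))
E
```

```text
tray rim (array([ 427.7, -334.6]), array([111.5, 190.6]), 7.7)
housing (array([447.2, -37.1]), array([76. , 75.9]), 18.5)
bar (array([447.1, -37. ]), array([44.5, 12. ]), 78.6) 299
[ 0.55956572 -0.04916595  0.38805075]
tank 0.65 [324. 101. 132.  84.] [[0.577, -0.136, 0.004], [0.618, -0.082, 0.067], [0.671, 0.023, 0.111]]
basket_1 0.95 [325.  89.  23.  29.] [[0.622, -0.074, 0.022], [0.639, -0.057, 0.027], [0.655, -0.039, 0.054]]
basket_1 0.63 [289.  88.  25.  26.] [[0.62, -0.018, 0.024], [0.637, -0.0, 0.027], [0.653, 0.017, 0.054]]
rim
(array([623.7, -56.3]), array([ 94.1, 164.4]), 4.8)
233 38 415 162 (124, 182, 3)
```

View pics/w2.png

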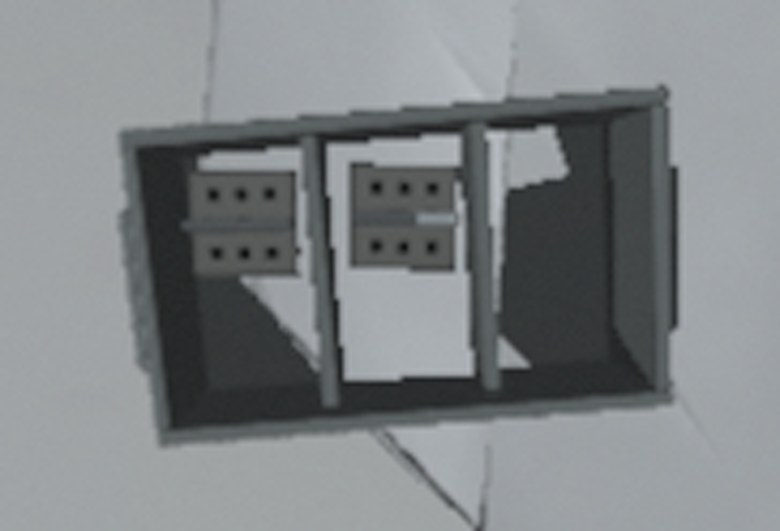

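The crop shows two baskets, in the +y well (crop 243,222) and the middle well (403,217). The -y well is empty. I'll work out the bails and dial pointer, and move on to the hook.

```bash
python3 - <<'E'
from h import *
w=np.load('w2.npy');v,u=np.mgrid[:400,:640]
for cx in (289,325):
    b=(abs(u-cx)<14)&(abs(v-89)<16)
    q=w[b&(w[...,2]>.045)&(w[...,2]<.058)]
    q=q[(q[:,0]>.625)&(q[:,0]<.65)]
    print(len(q),q.mean(0).round(4),q.min(0).round(3),q.max(0).round(3),'yaw slope dx/dy',np.polyfit(q[:,1],q[:,0],1).round(3))
    t=w[b&(w[...,2]>.022)&(w[...,2]<.031)];print('top',[np.round(k,1) for k in cv2.minAreaRect((t[:,:2]*1000).astype(np.float32))])
w=np.load('w1.npy')
im=cv2.imread('pics/w1.png')
a=cv2.resize(im[35:115,95:185],None,fx=4,fy=4,interpolation=cv2.INTER_CUBIC);b=cv2.resize(im[55:135,260:400],None,fx=4,fy=4,interpolation=cv2.INTER_CUBIC)
cv2.imwrite('pics/dial.png',np.hstack([a,b[:a.shape[0],:400]]))
t=w[(abs(u-330)<65)&(abs(v-97)<42)&(w[...,2]>0.011)&(w[...,2]<.018)];print('tray rim x/y pct',np.percentile(t[:,:2],[1,99],axis=0))
# plot rim mask lines
for y0 in np.arange(-.43,-.23,.02):
    s=t[abs(t[:,1]-y0)<.01];print(round(y0,2),len(s), (s[:,0].min().round(3),s[:,0].max().round(3)) if len(s) else '')
go([.365,.300,.30],0)
E
```

```text
68 [ 0.6368 -0.0014  0.0534] [ 0.634 -0.019  0.05 ] [0.639 0.017 0.056] yaw slope dx/dy [-0.05   0.637]
top [array([638. ,   1.2]), array([39.3, 43.7]), np.float64(89.4)]
74 [ 0.6389 -0.0568  0.0533] [ 0.637 -0.074  0.051] [ 0.64  -0.039  0.056] yaw slope dx/dy [-0.002  0.639]
top [array([639.1, -57. ]), array([37.4, 36.6]), np.float64(89.8)]
tray rim x/y pct [[ 0.36282211 -0.41970186]
 [ 0.47208089 -0.23892023]]
-0.43 13 (np.float64(0.386), np.float64(0.446))
-0.41 224 (np.float64(0.382), np.float64(0.474))
-0.39 136 (np.float64(0.381), np.float64(0.472))
-0.37 178 (np.float64(0.377), np.float64(0.469))
-0.35 180 (np.float64(0.374), np.float64(0.466))
-0.33 100 (np.float64(0.371), np.float64(0.464))
-0.31 122 (np.float64(0.368), np.float64(0.461))
-0.29 134 (np.float64(0.364), np.float64(0.458))
-0.27 93 (np.float64(0.363), np.float64(0.459))
-0.25 170 (np.float64(0.361), np.float64(0.452))
shift [-192.3 -352.9   88.7] toolx yaw 0.003 turn 0.003
```

View pics/dial.png

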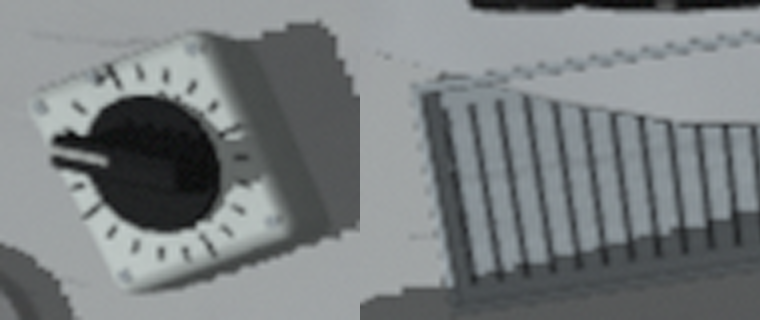

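The dial's white pointer is at the left (+y) end, at yaw about 79°, and the housing yaw is about 18.5°. That puts the value near 5.2 rad. The tray yaw is about 0.13, centred near (0.417,-0.329). Next is the hook, viewed from near.

move_arm --series '[[[1,-30,-35,0,0],[1,-60,-70,0,0],[1,-90,-105,0,0],[1,-120,-145,0,0],[1,-150,-180,0,0],[1,-180,-220,0,0],[1,-210,-260,0,0],[1,-240,-300,0,0],[1,-260,-325,0,0],[1,-260,-325,0,0]]]'

```text
time_s: 5.08
eef_pos: [0.2965, 0.2724, 0.3894]
eef_rot: [-0.0, 1.0, 0.0, 0.001]
wrist_force: [1.5, 1.0, -0.4]
opening: 1.001
grasp_force: 0.0
```

move_arm --series '[[[1,0,0,30,0],[1,0,0,60,0],[1,0,0,60,0],[1,0,0,60,0],[1,0,0,60,0],[1,0,0,60,0],[1,0,0,60,0],[1,0,0,60,0],[1,0,0,60,0],[1,0,0,60,0]]]'

```text
time_s: 5.92
eef_pos: [0.2979, 0.2725, 0.3292]
eef_rot: [-0.0, 1.0, 0.002, 0.0]
wrist_force: [-0.1, -0.3, 0.3]
opening: 0.999
grasp_force: 0.0
```

```bash
python3 - <<'E'
from h import *
p,M,o=tool();print(p,o['time_s'],o['q'])
n="wrist"
im,d=camera(n);w=cloud(n,d);np.save('w3.npy',w);cv2.imwrite('pics/w3.png',im)
b=(w[...,0]<.41)&(w[...,0]>.33)&(w[...,1]>.24)&(w[...,1]<.36)
def rect(lo,hi,m=b):
    q=w[m&(w[...,2]>lo)&(w[...,2]<hi)];print(lo,len(q),[np.round(k,1) for k in cv2.minAreaRect((q[:,:2]*1000).astype(np.float32))],q.mean(0).round(4),np.percentile(q,[1,99],axis=0).round(3).tolist())
rect(.173,.187);rect(.127,.134);rect(.117,.1275);rect(.004,.014)
E
```

```text
[0.29788189 0.2725083  0.32915712] 5.9167 [ 4.44877890e-01 -3.09163716e-01  1.80815389e+00 -2.71065345e-05
  1.64209389e+00  2.01231673e+00]
0.173 369 [array([367.9, 291.3]), array([18. , 18.1]), np.float64(4.7)] [0.368  0.291  0.1781] [[0.36, 0.282, 0.176], [0.377, 0.3, 0.18]]
0.127 210 [array([367.2, 309.1]), array([31.5, 64.9]), np.float64(5.3)] [0.3706 0.2885 0.1302] [[0.353, 0.277, 0.127], [0.382, 0.309, 0.132]]
0.117 2228 [array([367.4, 307.7]), array([46. , 74.1]), np.float64(1.6)] [0.368  0.3131 0.1244] [[0.345, 0.271, 0.123], [0.39, 0.344, 0.126]]
0.004 473 [array([368.9, 266.6]), array([45.3, 25.8]), np.float64(0.9)] [0.3682 0.2637 0.0092] [[0.347, 0.254, 0.007], [0.39, 0.278, 0.011]]
```

View pics/w3.png

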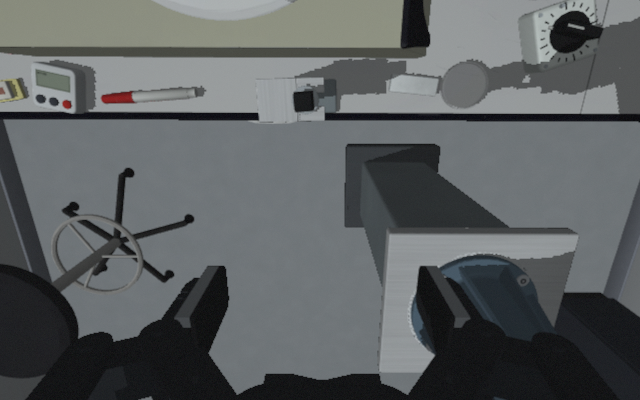

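The hook grip is at pixel (304,100), i.e. (0.368,0.291) with yaw 0.08. It's clear from above, so I'll grip it.

move_arm --series '[[[1,30,-10,0,-0.04],[1,60,-16,0,-0.08],[1,70,-18.5,0,-0.08],[1,70,-18.5,30,-0.08],[1,70,-18.5,60,-0.08],[1,70,-18.5,90,-0.08],[1,70,-18.5,115,-0.08],[1,70,-18.5,120,-0.08],[1,70,-18.5,120,-0.08],[1,70,-18.5,120,-0.08]]]'

```text
time_s: 6.8
eef_pos: [0.368, 0.2916, 0.21]
eef_rot: [-0.0, 0.999, 0.042, 0.0]
wrist_force: [-0.2, -0.0, 1.0]
opening: 0.998
grasp_force: 0.0
```

```bash
python3 - <<'E'
from h import *
print(tool()[0]);go([.368,.291,.138],.082)
E
```

```text
[0.36797606 0.29162729 0.20999862]
shift [-0.1  0.7 72. ] toolx yaw 0.084 turn 0.002
```

move_arm --series '[[[1,0,0,20,0],[1,0,0.5,40,0],[1,0,0.5,60,0],[1,0,0.5,71,0],[1,0,0.5,72,0],[0.6,0,0.5,72,0],[0.4,0,0.5,72,0],[0,0,0.5,72,0],[0,0,0.5,72,0],[0,0,0.5,72,0]]]'

```text
time_s: 7.63
eef_pos: [0.3681, 0.2911, 0.1377]
eef_rot: [-0.0, 0.999, 0.042, 0.001]
wrist_force: [-0.1, -0.3, 0.4]
opening: 0.304
grasp_force: 0.0
```

move_arm --series '[[[0,0,0,0,0],[0,0,0,0,0],[0,0,0,0,0],[0,0,0,0,0],[0,0,0,0,0],[0,0,0,0,0],[0,0,0,-1,0],[0,0,0,-2,0],[0,0,0,-3,0],[0,0,0,-3,0]]]'

```text
time_s: 8.47
eef_pos: [0.3674, 0.2908, 0.1397]
eef_rot: [0.0, 0.999, 0.042, -0.0]
wrist_force: [0.3, 0.6, -0.9]
opening: 0.185
grasp_force: 58.6
```

move_arm --series '[[[0,-1,10,-1,0],[0,-2,20,-1,0],[0,-3,30,-1,0],[0,-3,40,-1,0],[0,-4,55,-1,0],[0,-4,70,-1,0],[0,-4,70,-30,0],[0,-4,70,-70,0],[0,-4,70,-110,0],[0,-4,70,-140,0]]]'

```text
time_s: 9.3
eef_pos: [0.37, 0.2198, 0.283]
eef_rot: [-0.0, 0.999, 0.041, 0.001]
wrist_force: [1.5, -0.2, -0.9]
opening: 0.182
grasp_force: 58.9
```

move_arm --series '[[[0,0,0,-40,0],[0,0,0,-80,0],[0,0,0,-80,0],[0,0,40,-80,0],[0,0,80,-80,0],[0,0,115,-80,0],[0,0,115,-80,0],[0,0,115,-80,0],[0,0,115,-80,0],[0,0,115,-80,0]]]'

```text
time_s: 10.13
eef_pos: [0.3788, 0.1066, 0.3597]
eef_rot: [-0.0, 0.999, 0.042, -0.0]
wrist_force: [1.0, 0.2, -1.0]
opening: 0.182
grasp_force: 59.1
```

```bash
python3 - <<'E'
from h import *
p,M,o=tool();print(p,o['time_s'],o['opening'],o['wrist_force'])
n="wrist"
im,d=camera(n);w=cloud(n,d);cv2.imwrite('pics/w4.png',im)
r=outline_of('long_hook',n)[:2]
for k in r:
  q=w[k['region']];q=q[~np.isnan(q[:,0])];print(k['conf'],k['bbox'],((np.percentile(q,[2,50,98],axis=0)-p)@M*1000).round(1))
go([.598,-.004,.36],.08)
E
```

```text
[0.3788459  0.10657792 0.3596662 ] 10.1333 0.18203049479486882 [ 1.01767948  0.20493386 -1.01940104]
0.96 [320.1, 226.1, 49.5, 131.0] [[ -8.9  11.9 120.5]
 [  8.3  -0.  -15.5]
 [ 20.2 -11.1 -41.6]]
0.36 [426.8, 107.0, 40.8, 37.5] [[ 33.  165.9 314.7]
 [ 56.6 145.9 311.9]
 [ 79.1 126.9 287.6]]
shift [208.9 129.3  -0.4] toolx yaw 0.086 turn 0.006
```

View pics/w4.png

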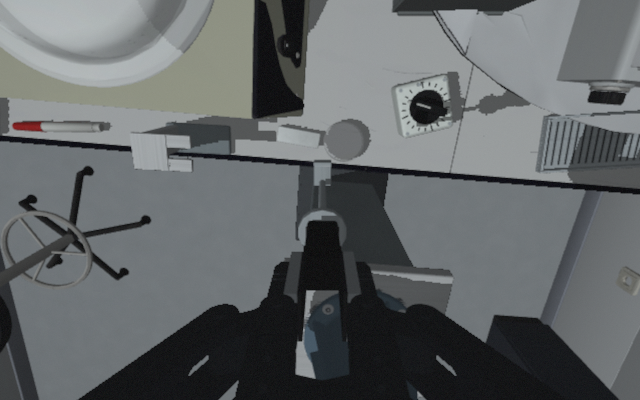

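The hook is held straight, with the blade tip at (322,168) as expected. I'll go above the +y well.

move_arm --series '[[[0,25,15,0,0],[0,55,34,0,0],[0,90,56,0,0],[0,125,77,0,0],[0,160,99,0,0],[0,190,118,0,0],[0,205,127,0,0],[0,209,129,0,0],[0,209,129,0,0],[0,209,129,0,0]]]'

```text
time_s: 11.07
eef_pos: [0.5976, -0.0036, 0.3594]
eef_rot: [-0.0, 0.999, 0.043, -0.001]
wrist_force: [0.4, -0.3, -0.2]
opening: 0.187
grasp_force: 59.1
```

```bash
python3 - <<'E'
from h import *
p,M,o=tool();print(p)
im,d=camera('wrist');w=cloud('wrist',d)
for k in outline_of('basket_1','wrist')[:3]:
  q=w[k['region']];q=q[~np.isnan(q[:,0])];print(k['conf'],np.round(k['bbox']),np.percentile(q,[3,50,97],axis=0).round(3).tolist())
v,u=np.mgrid[:400,:640]
q=w[(w[...,0]>.6)&(w[...,0]<.655)&(w[...,1]>-.02)&(w[...,1]<.02)&(w[...,2]>.047)&(w[...,2]<.058)]
if len(q): print('bar A',len(q),q.mean(0).round(4),np.percentile(q,[2,98],axis=0).round(3))
q=w[(w[...,2]>.1)&(w[...,2]<.116)&(w[...,0]>.5)&(abs(w[...,1]+.05)<.15)&(w[...,0]<.7)]
print([np.round(k,1) for k in cv2.minAreaRect((q[:,:2]*1000).astype(np.float32))])
go([.598,-.004,.155],.084)
E
```

```text
[ 0.59759161 -0.00358209  0.35941195]
0.65 [320. 115.  28.  25.] [[0.618, -0.016, 0.005], [0.639, 0.003, 0.027], [0.655, 0.023, 0.054]]
bar A 72 [0.6373 0.0013 0.0535] [[ 0.635 -0.016  0.052]
 [ 0.639  0.019  0.056]]
[array([623.9, -54.8]), array([ 94.4, 164.5]), np.float64(4.8)]
shift [  0.6   0.5 205.3] toolx yaw 0.086 turn 0.002
```

move_arm --series '[[[0,0,0,30,0],[0,0,0,65,0],[0,0,0,100,0],[0,0,0,125,0],[0,0,0,150,0],[0,0,0,175,0],[0,0,0,195,0],[0,0,0,205,0],[0,0,0,205,0],[0,0,0,205,0]]]'

```text
time_s: 12.0
eef_pos: [0.5981, -0.0045, 0.1557]
eef_rot: [0.0, 0.999, 0.042, 0.0]
wrist_force: [-0.8, 0.8, -1.0]
opening: 0.18
grasp_force: 59.1
```

move_arm --series '[[[0,5,0,0,0],[0,10,0,0,0],[0,15,0,0,0],[0,20,0,0,0],[0,25,0,0,0],[0,31,0,0,0],[0,31,0,0,0],[0,31,0,-10,0],[0,31,0,-20,0],[0,31,0,-30,0]]]'

```text
time_s: 12.83
eef_pos: [0.6289, -0.0023, 0.1859]
eef_rot: [0.0, 0.999, 0.042, -0.0]
wrist_force: [-0.1, 0.1, -1.8]
opening: 0.186
grasp_force: 59.3
```

```bash
python3 - <<'E'
from h import *
p,M,o=tool();print(p,o['wrist_force'])
im,d=camera('wrist');w=cloud('wrist',d)
for k in outline_of('basket_1','wrist')[:3]:
  q=w[k['region']];q=q[~np.isnan(q[:,0])];print(k['conf'],np.round(k['bbox']),np.percentile(q,[3,50,97],axis=0).round(3).tolist())
cv2.imwrite('pics/w5.png',cv2.resize(im[60:240,200:440],None,fx=3,fy=3))
E
```

```text
[ 0.62893652 -0.00232879  0.18591724] [-0.09212449  0.14057894 -1.75526326]
0.82 [376. 170.  44.  32.] [[0.625, -0.073, 0.027], [0.642, -0.056, 0.03], [0.652, -0.038, 0.057]]
0.75 [318. 169.  39.  28.] [[0.624, -0.017, 0.044], [0.641, 0.007, 0.047], [0.65, 0.019, 0.074]]
```

View pics/w5.png

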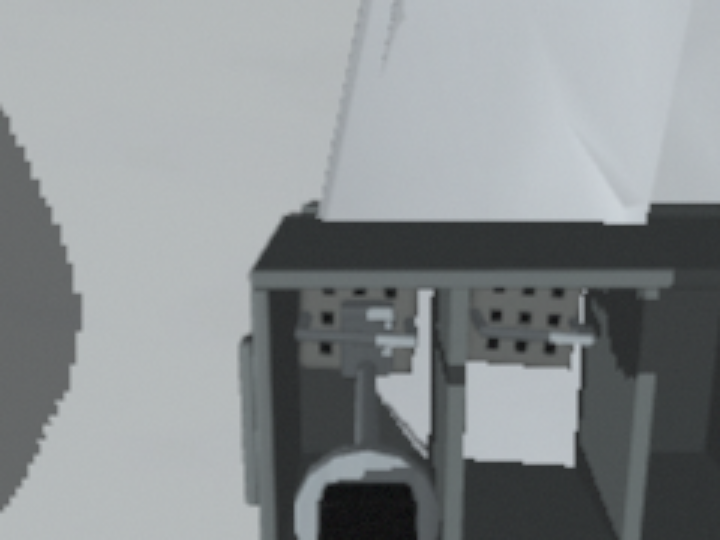

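The bar of the left basket (crop 355,335) sits on the blade and the basket has risen by about 18 mm. I'll lift it clear.

move_arm --series '[[[0,0,0,-15,0],[0,0,0,-30,0],[0,0,0,-46,0],[0,0,0,-62,0],[0,0,0,-78,0],[0,0,0,-94,0],[0,0,0,-110,0],[0,0,0,-126,0],[0,0,0,-142,0],[0,0,0,-155,0]]]'

```text
time_s: 13.77
eef_pos: [0.629, -0.0023, 0.3415]
eef_rot: [0.0, 0.999, 0.042, 0.001]
wrist_force: [0.3, -0.7, -1.2]
opening: 0.181
grasp_force: 59.3
```

move_arm --series '[[[0,-8,0,0,0],[0,-24,0,0,0],[0,-48,0,0,0],[0,-72,0,0,0],[0,-96,0,0,0],[0,-120,0,0,0],[0,-150,5,0,0],[0,-175,10,0,0],[0,-200,20,0,0],[0,-225,30,0,0]]]'

```text
time_s: 14.6
eef_pos: [0.4051, -0.0507, 0.3386]
eef_rot: [-0.0, 0.999, 0.042, -0.001]
wrist_force: [-0.5, -0.9, -1.5]
opening: 0.183
grasp_force: 59.3
```

```bash
cat > look.py <<'E'
from h import *
import sys
p,M,o=tool();print(p,o['time_s'],o['wrist_force'],'q6',round(o['q'][5],2))
im,d=camera('wrist');w=cloud('wrist',d);np.save('w.npy',w);cv2.imwrite('pics/last.png',im)
for t in sys.argv[1:]:
  for k in outline_of(t,'wrist')[:3]:
    if k['conf']<.4: continue
    q=w[k['region']];q=q[~np.isnan(q[:,0])];print(t,round(k['conf'],2),np.round(k['bbox']),np.percentile(q,[3,50,97],axis=0).round(3).tolist())
    if t=='drain_tray':
      q=q[(q[:,2]>.009)&(q[:,2]<.02)]
      if len(q)>20: print('  rim rect',[np.round(z,1) for z in cv2.minAreaRect((q[:,:2]*1000).astype(np.float32))])
E
python3 look.py basket_1
python3 -c "
from h import *
go([.40,-.29,.335],.12)"
```

```text
[ 0.4051423  -0.05073338  0.33860619] 14.6 [-0.47820008 -0.91104453 -1.52961622] q6 1.07
basket_1 0.92 [320. 171.  43.  41.] [[0.388, -0.069, 0.19], [0.411, -0.047, 0.197], [0.422, -0.032, 0.224]]
basket_1 0.44 [241. 151.  42.  37.] [[0.352, 0.044, 0.012], [0.381, 0.072, 0.014], [0.407, 0.099, 0.017]]
shift [-23.8 237.2   4.3] toolx yaw 0.082 turn -0.038
```

move_arm --series '[[[0,-2,8,0,0],[0,-5,24,0,0],[0,-8,48,0,0],[0,-12,74,0,0],[0,-15,100,0,0],[0,-18,126,0,0],[0,-20,150,0,-0.02],[0,-24,175,0,-0.04],[0,-24,195,0,-0.04],[0,-24,205,0,-0.04]]]'

```text
time_s: 15.53
eef_pos: [0.4005, -0.2597, 0.3387]
eef_rot: [-0.0, 0.998, 0.061, -0.001]
wrist_force: [-0.2, -0.2, -1.7]
opening: 0.18
grasp_force: 59.3
```

```bash
python3 look.py basket_1 drain_tray
```

```text
[ 0.4005075  -0.25968672  0.33866742] 15.5333 [-0.21747251 -0.21643287 -1.67543635] q6 0.62
basket_1 0.59 [320. 170.  41.  40.] [[0.389, -0.277, 0.191], [0.411, -0.256, 0.197], [0.423, -0.24, 0.224]]
```

View pics/last.png

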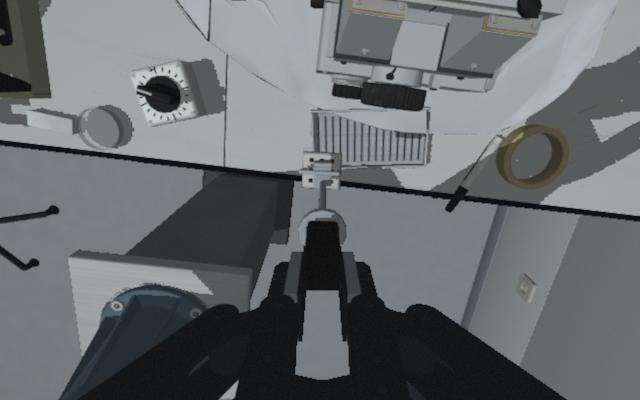

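The basket hangs at (320,165), and the tray is beyond it at columns 313–430, rows 108–168. I'll measure the tray from the depth.

```bash
cat > tray.py <<'E'
from h import *
def tray(w,x=(.33,.48),y=(-.46,-.2)):
    m=(w[...,0]>x[0])&(w[...,0]<x[1])&(w[...,1]>y[0])&(w[...,1]<y[1])&(w[...,2]>.0085)&(w[...,2]<.018)
    n,l,s,_=cv2.connectedComponentsWithStats(cv2.dilate(m.astype(np.uint8),np.ones((3,3))))
    k=1+np.argmax(s[1:,4]);q=w[m&(l==k)]
    (c,sz,a)=cv2.minAreaRect((q[:,:2]*1000).astype(np.float32));print('tray',len(q),np.round(c,1),np.round(sz,1),round(a,1))
    return q
if __name__=='__main__':
    w=np.load('w.npy');q=tray(w)
    for y0 in np.arange(-.45,-.21,.02):
        s=q[abs(q[:,1]-y0)<.01]
        if len(s)>3: print(round(y0,2),len(s),np.percentile(s[:,0],[2,98]).round(3))
E
python3 tray.py
```

```text
tray 2074 [ 420.3 -347.5] [103.2 218.7] 2.0
-0.45 24 [0.44  0.462]
-0.43 98 [0.387 0.455]
-0.41 338 [0.384 0.473]
-0.39 183 [0.381 0.452]
-0.37 252 [0.377 0.464]
-0.35 274 [0.375 0.464]
-0.33 209 [0.372 0.462]
-0.31 214 [0.368 0.46 ]
-0.29 161 [0.368 0.462]
-0.27 129 [0.448 0.465]
-0.25 167 [0.391 0.462]
-0.23 25 [0.43  0.453]
```

move_arm --series '[[[0,0,8,0,0],[0,-2,22,0,0],[0,-3,42,0,0],[0,-4,62,0,0],[0,-5,82,0,0],[0,-6,98,0,0],[0,-7,110,0,0],[0,-7,115,0,0],[0,-7,116,0,0],[0,-7,116,0,0]]]'

```text
time_s: 16.52
eef_pos: [0.408, -0.373, 0.3397]
eef_rot: [-0.0, 0.998, 0.062, -0.0]
wrist_force: [0.5, -0.4, -2.0]
opening: 0.182
grasp_force: 59.3
```

move_arm --series '[[[0,0,0,10,0],[0,0,0,25,0],[0,0,0,45,0],[0,0,0,65,0],[0,0,0,85,0],[0,0,0,105,0],[0,0,0,120,0],[0,0,0,130,0],[0,0,0,135,0],[0,0,0,135,0]]]'

```text
time_s: 17.35
eef_pos: [0.4076, -0.3723, 0.2037]
eef_rot: [-0.001, 0.998, 0.062, -0.0]
wrist_force: [-0.9, 0.5, -1.2]
opening: 0.185
grasp_force: 59.3
```

```bash
python3 look.py basket_1 drain_tray; python3 -c "
from h import *
go([.4075,-.376,.1535],.122)"
```

```text
[ 0.40762526 -0.37229314  0.20365949] 17.35 [-0.87975714  0.50181646 -1.15642558] q6 0.49
basket_1 0.66 [318. 163.  40.  37.] [[0.402, -0.386, 0.051], [0.424, -0.365, 0.063], [0.436, -0.351, 0.09]]
drain_tray 0.92 [281. 152. 163.  82.] [[0.369, -0.415, 0.003], [0.409, -0.301, 0.005], [0.458, -0.245, 0.015]]
  rim rect [array([ 417.6, -330.2]), array([ 90.3, 176.5]), np.float64(8.4)]
shift [-1.3  2.  52.5] toolx yaw 0.124 turn 0.002
```

View pics/last.png

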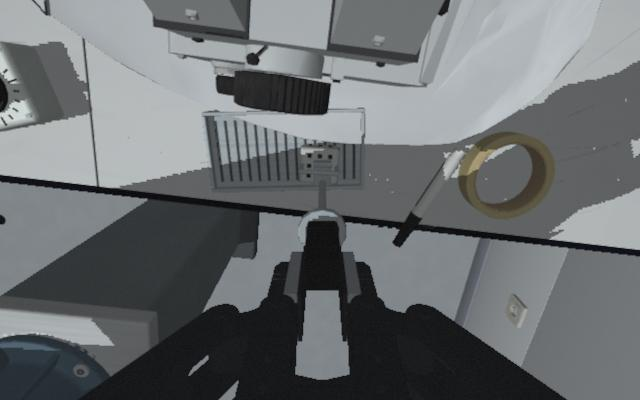

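The basket hangs at (320,163) above the right part of the tray (columns 205–363). I'll set it down, withdraw and rise.

move_arm --series '[[[0,-1,2,8,-0.02],[0,-2,4,16,-0.02],[0,-2,4,24,-0.02],[0,-2,4,30,-0.02],[0,-2,4,35,-0.02],[0,-2,4,39,-0.02],[0,-2,4,43,-0.02],[0,-2,4,47,-0.02],[0,-2,4,50,-0.02],[0,-2,4,50,-0.02]]]'

```text
time_s: 18.33
eef_pos: [0.4063, -0.3772, 0.1541]
eef_rot: [-0.0, 0.997, 0.072, -0.0]
wrist_force: [0.4, -0.2, -1.4]
opening: 0.184
grasp_force: 59.3
```

```bash
python3 look.py basket_1
```

```text
[ 0.40625455 -0.37720825  0.15413022] 18.3333 [ 0.42888541 -0.17569028 -1.4008914 ] q6 0.46
basket_1 0.66 [318. 167.  38.  40.] [[0.399, -0.39, 0.014], [0.42, -0.368, 0.026], [0.434, -0.355, 0.053]]
```

move_arm --series '[[[0,-3,0,0,0],[0,-8,0,0,0],[0,-15,0,0,0],[0,-23,0,0,0],[0,-32,0,0,0],[0,-40,0,0,0],[0,-40,0,0,0],[0,-40,0,-15,0],[0,-40,0,-40,0],[0,-40,0,-70,0]]]'

```text
time_s: 19.27
eef_pos: [0.3658, -0.3821, 0.2238]
eef_rot: [-0.002, 0.997, 0.072, -0.001]
wrist_force: [0.3, -0.9, -0.8]
opening: 0.186
grasp_force: 59.3
```

```bash
python3 look.py basket_1 drain_tray; python3 -c "
from h import *
go([.40,-.06,.36],.084)
go([.595,-.060,.36],.084)"
```

```text
[ 0.36583356 -0.38206463  0.22377341] 19.2667 [ 0.29572651 -0.92514964 -0.81213809] q6 0.4
basket_1 0.96 [320. 117.  38.  36.] [[0.402, -0.396, 0.03], [0.42, -0.378, 0.034], [0.436, -0.36, 0.061]]
drain_tray 0.8 [280. 111. 160.  85.] [[0.372, -0.419, 0.01], [0.412, -0.311, 0.012], [0.467, -0.25, 0.023]]
  rim rect [array([ 421.3, -335.9]), array([ 90.9, 178.2]), np.float64(8.7)]
shift [  78.7 -316.3 -133.8] toolx yaw 0.144 turn 0.06
shift [ 271.7 -288.4 -133.2] toolx yaw 0.144 turn 0.06
```

View pics/last.png

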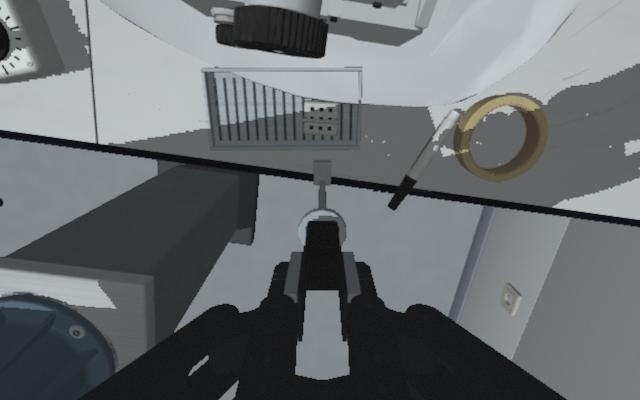

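The basket stands in the tray at (320,118) and the hook is clear. Now the second basket.

move_arm --series '[[[0,0,0,-40,0],[0,0,0,-80,0],[0,10,-35,-110,0],[0,20,-70,-134,0],[0,30,-105,-134,0.02],[0,40,-145,-134,0.04],[0,50,-185,-134,0.06],[0,60,-225,-134,0.06],[0,70,-265,-134,0.06],[0,78,-300,-134,0.06]]]'

```text
time_s: 20.25
eef_pos: [0.4004, -0.0727, 0.3577]
eef_rot: [-0.001, 0.999, 0.042, -0.0]
wrist_force: [2.1, 0.8, -1.7]
opening: 0.181
grasp_force: 59.4
```

move_arm --series '[[[0,30,0,0,0],[0,60,0,0,0],[0,90,0,0,0],[0,120,0,0,0],[0,150,0,0,0],[0,180,0,0,0],[0,190,0,0,0],[0,190,0,0,0],[0,190,0,0,0],[0,190,0,0,0]]]'

```text
time_s: 21.08
eef_pos: [0.5895, -0.0592, 0.358]
eef_rot: [-0.0, 0.999, 0.042, -0.001]
wrist_force: [-0.4, 0.5, -0.2]
opening: 0.182
grasp_force: 59.4
```

```bash
python3 look.py basket_1; python3 -c "
from h import *
w=np.load('w.npy')
q=w[(w[...,0]>.6)&(w[...,0]<.66)&(abs(w[...,1]+.057)<.021)&(w[...,2]>.047)&(w[...,2]<.058)]
print('bar',len(q),q.mean(0).round(4),np.percentile(q,[2,98],axis=0).round(3))
go([.600,-.0605,.155],.084)"
```

```text
[ 0.58952418 -0.05923917  0.35796279] 21.0833 [-0.37509207  0.4763012  -0.23726322] q6 1.19
basket_1 0.92 [322. 109.  24.  25.] [[0.624, -0.074, 0.024], [0.641, -0.055, 0.027], [0.657, -0.038, 0.055]]
basket_1 0.56 [318. 124. 139.  82.] [[0.577, -0.135, 0.004], [0.614, -0.077, 0.066], [0.673, 0.026, 0.111]]
basket_1 0.53 [494. 259.  34.  18.] [[0.397, -0.388, 0.007], [0.412, -0.358, 0.026], [0.422, -0.352, 0.053]]
bar 79 [ 0.6402 -0.0559  0.054 ] [[ 0.638 -0.074  0.052]
 [ 0.642 -0.038  0.056]]
shift [ 10.3   2.  203.9] toolx yaw 0.083 turn -0.001
```

move_arm --series '[[[0,5,1,10,0],[0,11,1,40,0],[0,11,1,75,0],[0,11,1,110,0],[0,11,1,140,0],[0,11,1,165,0],[0,11,1,185,0],[0,11,1,200,0],[0,11,1,203,0],[0,11,1,203,0]]]'

```text
time_s: 22.02
eef_pos: [0.6003, -0.0592, 0.1543]
eef_rot: [-0.0, 0.999, 0.042, -0.001]
wrist_force: [-0.3, 0.2, -0.3]
opening: 0.181
grasp_force: 59.4
```

move_arm --series '[[[0,5,0,0,0],[0,10,0,0,0],[0,15,0,0,0],[0,20,0,0,0],[0,25,0,0,0],[0,30,0,0,0],[0,30,0,0,0],[0,30,0,-10,0],[0,30,0,-20,0],[0,30,0,-30,0]]]'

```text
time_s: 22.85
eef_pos: [0.6312, -0.0568, 0.1869]
eef_rot: [-0.0, 0.999, 0.042, -0.0]
wrist_force: [-0.0, 0.2, -2.2]
opening: 0.185
grasp_force: 59.6
```

```bash
python3 look.py basket_1
```

```text
[ 0.63121218 -0.05678999  0.18688237] 22.85 [-0.02641185  0.23374221 -2.20564452] q6 1.21
basket_1 0.77 [322. 167.  40.  38.] [[0.627, -0.075, 0.045], [0.645, -0.058, 0.048], [0.656, -0.039, 0.075]]
basket_1 0.66 [538. 354.  18.  20.] [[0.399, -0.363, 0.009], [0.41, -0.355, 0.025], [0.421, -0.353, 0.04]]
```

move_arm --series '[[[0,0,0,-15,0],[0,0,0,-30,0],[0,0,0,-46,0],[0,0,0,-62,0],[0,0,0,-78,0],[0,0,0,-94,0],[0,0,0,-110,0],[0,0,0,-126,0],[0,0,0,-142,0],[0,0,0,-155,0]]]'

```text
time_s: 23.78
eef_pos: [0.6313, -0.0568, 0.3424]
eef_rot: [0.0, 0.999, 0.042, 0.001]
wrist_force: [-0.2, 1.2, -2.0]
opening: 0.183
grasp_force: 59.6
```

move_arm --series '[[[0,-8,0,0,0],[0,-24,0,0,0],[0,-48,0,0,0],[0,-72,0,0,0],[0,-96,0,0,0],[0,-120,0,0,0],[0,-150,5,0,0],[0,-175,10,0,0],[0,-205,20,0,0],[0,-230,30,0,0]]]'

```text
time_s: 24.62
eef_pos: [0.4021, -0.1055, 0.3396]
eef_rot: [-0.0, 0.999, 0.042, -0.001]
wrist_force: [-0.4, -1.3, -1.4]
opening: 0.185
grasp_force: 59.6
```

move_arm --series '[[[0,-2,15,0,0],[0,-5,32,0,0],[0,-8,52,0,0],[0,-11,75,0,0],[0,-14,98,0,0],[0,-16,120,0,-0.02],[0,-18,140,0,-0.04],[0,-20,150,0,-0.06],[0,-20,155,0,-0.06],[0,-20,155,0,-0.06]]]'

```text
time_s: 25.45
eef_pos: [0.397, -0.2624, 0.3398]
eef_rot: [-0.001, 0.997, 0.071, -0.001]
wrist_force: [-0.0, 0.7, -1.8]
opening: 0.182
grasp_force: 59.6
```

```bash
python3 look.py basket_1 drain_tray;python3 tray.py;  python3 -c "
from h import *
go([.40,-.287,.204],.144)"
```

```text
[ 0.39696849 -0.26241944  0.33978108] 25.45 [-0.04424679  0.66942192 -1.82913992] q6 0.59
basket_1 0.93 [399. 142.  29.  25.] [[0.4, -0.387, 0.014], [0.417, -0.368, 0.026], [0.433, -0.352, 0.053]]
basket_1 0.8 [322. 174.  40.  42.] [[0.383, -0.28, 0.192], [0.406, -0.26, 0.199], [0.416, -0.243, 0.225]]
drain_tray 0.71 [367. 138. 122.  62.] [[0.376, -0.413, 0.002], [0.41, -0.311, 0.004], [0.459, -0.244, 0.014]]
  rim rect [array([ 416.9, -328.6]), array([ 90.2, 176.4]), np.float64(8.1)]
tray 2301 [ 420.4 -348. ] [103.5 223.7] 1.4
-0.45 27 [0.441 0.46 ]
-0.43 116 [0.395 0.46 ]
-0.41 334 [0.385 0.472]
-0.39 194 [0.382 0.469]
-0.37 274 [0.379 0.466]
-0.35 333 [0.376 0.465]
-0.33 246 [0.372 0.463]
-0.31 223 [0.369 0.46 ]
-0.29 163 [0.388 0.461]
-0.27 156 [0.447 0.466]
-0.25 191 [0.384 0.465]
-0.23 44 [0.426 0.45 ]
shift [ -1.2  26.  136.5] toolx yaw 0.144 turn -0.0
```

move_arm --series '[[[0,0,6,5,0],[0,0,14,15,0],[0,0,20,30,0],[0,0,23,50,0],[0,0,23,70,0],[0,0,23,90,0],[0,0,23,110,0],[0,0,23,125,0],[0,0,23,135,0],[0,0,23,137,0]]]'

```text
time_s: 26.43
eef_pos: [0.4, -0.2838, 0.201]
eef_rot: [-0.002, 0.997, 0.072, -0.001]
wrist_force: [-1.1, 1.1, -2.3]
opening: 0.182
grasp_force: 59.6
```

```bash
python3 look.py basket_1 drain_tray; python3 -c "
from h import *
go([.40,-.285,.154],.144)"
```

```text
[ 0.39996953 -0.28379914  0.20095076] 26.4333 [-1.09516211  1.13519572 -2.25825644] q6 0.57
basket_1 0.97 [406. 163.  45.  36.] [[0.399, -0.39, 0.006], [0.418, -0.37, 0.027], [0.434, -0.354, 0.054]]
basket_1 0.96 [322. 163.  41.  44.] [[0.397, -0.3, 0.046], [0.42, -0.282, 0.06], [0.431, -0.265, 0.087]]
drain_tray 0.79 [366. 155. 163.  83.] [[0.369, -0.416, 0.003], [0.411, -0.319, 0.005], [0.458, -0.244, 0.015]]
  rim rect [array([ 418.2, -330.8]), array([ 89.7, 177.8]), np.float64(8.3)]
shift [-1.3 -0.5 50.3] toolx yaw 0.144 turn -0.0
```

move_arm --series '[[[0,-1,0,8,0],[0,-2,0,16,0],[0,-2,0,22,0],[0,-2,0,28,0],[0,-2,0,33,0],[0,-2,0,37,0],[0,-2,0,41,0],[0,-2,0,45,0],[0,-2,0,47,0],[0,-2,0,47,0]]]'

```text
time_s: 27.42
eef_pos: [0.3989, -0.285, 0.1563]
eef_rot: [-0.0, 0.997, 0.072, -0.0]
wrist_force: [-0.0, -0.1, -0.9]
opening: 0.182
grasp_force: 59.7
```

move_arm --series '[[[0,-3,0,0,0],[0,-8,0,0,0],[0,-15,0,0,0],[0,-23,0,0,0],[0,-32,0,0,0],[0,-40,0,0,0],[0,-40,0,0,0],[0,-40,0,-15,0],[0,-40,0,-40,0],[0,-40,0,-70,0]]]'

```text
time_s: 28.25
eef_pos: [0.3584, -0.2898, 0.226]
eef_rot: [-0.002, 0.997, 0.072, -0.001]
wrist_force: [-0.1, -0.2, -0.5]
opening: 0.184
grasp_force: 59.7
```

move_arm --series '[[[0,0,0,-30,0],[0,0,0,-60,0],[0,0,0,-90,0],[0,0,0,-120,0],[0,0,0,-130,0],[0,0,0,-130,0],[0,0,0,-130,0],[0,0,0,-130,0],[0,0,0,-130,0],[0,0,0,-130,0]]]'

```text
time_s: 29.08
eef_pos: [0.359, -0.2903, 0.3549]
eef_rot: [-0.001, 0.997, 0.072, -0.001]
wrist_force: [0.5, 0.9, -0.3]
opening: 0.183
grasp_force: 59.7
```

```bash
python3 look.py basket_1 drain_tray; python3 -c "
from h import *
go([.368,.10,.36],.084)"
```

```text
[ 0.35896586 -0.29032366  0.35494599] 29.0833 [ 0.50819137  0.87089314 -0.26493345] q6 0.49
basket_1 0.64 [323. 110.  29.  28.] [[0.391, -0.302, 0.005], [0.41, -0.284, 0.026], [0.427, -0.266, 0.053]]
basket_1 0.61 [384. 114.  31.  31.] [[0.397, -0.391, 0.004], [0.416, -0.371, 0.026], [0.432, -0.353, 0.053]]
drain_tray 0.68 [353. 109. 119.  67.] [[0.369, -0.415, 0.002], [0.408, -0.317, 0.005], [0.463, -0.245, 0.015]]
  rim rect [array([ 417.3, -329.6]), array([ 88.9, 175.9]), np.float64(8.2)]
shift [  64.6 -385.4   -3.6] toolx yaw 0.144 turn 0.06
```

View pics/last.png

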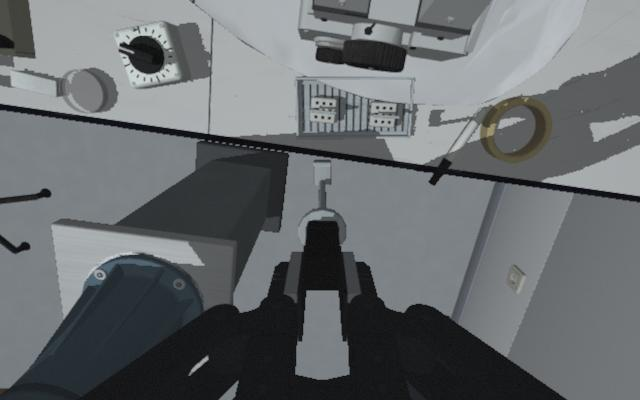

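Both baskets stand in the tray at (323,109) and (384,114). Next I'll hang the hook back up.

move_arm --series '[[[0,5,-30,0,0],[0,11,-65,0,0],[0,17,-100,0,0.02],[0,23,-135,0,0.04],[0,28,-170,0,0.06],[0,34,-205,0,0.06],[0,40,-240,0,0.06],[0,46,-275,0,0.06],[0,52,-310,0,0.06],[0,58,-345,0,0.06]]]'

```text
time_s: 30.07
eef_pos: [0.367, 0.0606, 0.3569]
eef_rot: [0.0, 0.999, 0.042, 0.0]
wrist_force: [2.0, 0.3, -0.1]
opening: 0.178
grasp_force: 59.7
```

```bash
python3 -c "
from h import *
print(tool()[0]);go([.370,.215,.24],.084)"
```

```text
[0.36698385 0.0605591  0.35686958]
shift [  15.8 -153.7  116.9] toolx yaw 0.083 turn -0.001
```

move_arm --series '[[[0,3,-30,0,0],[0,7,-65,0,0],[0,11,-100,0,0],[0,14,-135,10,0],[0,15.5,-153,40,0],[0,15.5,-153,75,0],[0,15.5,-153,110,0],[0,15.5,-153,117,0],[0,15.5,-153,117,0],[0,15.5,-153,117,0]]]'

```text
time_s: 30.9
eef_pos: [0.3707, 0.2126, 0.2411]
eef_rot: [-0.0, 0.999, 0.042, 0.0]
wrist_force: [0.5, 1.4, -0.7]
opening: 0.185
grasp_force: 59.7
```

```bash
python3 -c "
from h import *
print(tool()[0]);go([.370,.219,.1415],.084)"
```

```text
[0.37067291 0.21259743 0.24109341]
shift [-0.2 -6.4 99.6] toolx yaw 0.083 turn -0.001
```

move_arm --series '[[[0,0,0,25,0],[0,0,0,50,0],[0,0,0,75,0],[0,0,0,92,0],[0,0,0,99,0],[0,0,0,99,0],[0,0.5,-12,99,0],[0,1,-24,99,0],[0,1.5,-36,99,0],[0,1.5,-36,99,0]]]'

```text
time_s: 31.73
eef_pos: [0.3707, 0.2506, 0.1438]
eef_rot: [-0.001, 0.999, 0.042, 0.002]
wrist_force: [0.3, 0.3, -0.1]
opening: 0.184
grasp_force: 59.7
```

```bash
python3 -c "
from h import *
p,M,o=tool();print(p,o['wrist_force']);go([.3678,.291,.1385],.084)"
```

```text
[0.37069766 0.25056174 0.14377958] [ 0.31411836  0.2674346  -0.11149551]
shift [  0.5 -40.5   5.4] toolx yaw 0.085 turn 0.001
```

move_arm --series '[[[0,0,-8,0,0],[0,0.5,-18,0,0],[0,0.5,-28,0,0],[0,0.5,-36,0,0],[0,0.5,-40,0,0],[0,0.5,-40,1,0],[0,0.5,-40,2,0],[0,0.5,-40,3,0],[0,0.5,-40,4,0],[0,0.5,-40,4.5,0]]]'

```text
time_s: 32.57
eef_pos: [0.3661, 0.2886, 0.1377]
eef_rot: [-0.0, 0.999, 0.042, 0.0]
wrist_force: [-4.5, -1.7, 14.4]
opening: 0.184
grasp_force: 61.5
```

```bash
python3 -c "
from h import *
p,M,o=tool();print(p,o['wrist_force']);go([.3678,.291,.1383],.084)"
```

```text
[0.36611672 0.28857807 0.13769723] [-4.46726334 -1.66727043 14.38412442]
shift [ 1.9 -2.3 -0.6] toolx yaw 0.083 turn -0.001
```

move_arm --series '[[[0,0,0,-0.5,0],[0,0,0,-0.7,0],[0.2,0,0,-0.7,0],[0.3,0,0,-0.7,0],[0.4,0,0,-0.7,0],[0.5,0,0,-0.7,0],[0.5,0,0,-0.7,0],[0.5,0,0,-0.7,0],[0.5,0,0,-0.7,0],[0.5,0,0,-0.7,0]]]'

```text
time_s: 33.4
eef_pos: [0.3656, 0.2885, 0.1369]
eef_rot: [0.0, 0.999, 0.042, -0.0]
wrist_force: [0.2, 0.0, 0.7]
opening: 0.498
grasp_force: 0.0
```

move_arm --series '[[[0.5,0,0,-15,0],[0.5,0,0,-35,0],[0.5,0,0,-60,0],[0.5,0,0,-90,0],[0.5,0,0,-120,0],[0.5,0,0,-150,0],[0.5,0,0,-180,0],[0.5,-40,5,-190,0],[0.5,-70,15,-190,0],[0.5,-70,15,-190,0]]]'

```text
time_s: 34.23
eef_pos: [0.294, 0.2671, 0.3282]
eef_rot: [-0.0, 0.999, 0.043, 0.001]
wrist_force: [0.9, 0.0, 0.1]
opening: 0.503
grasp_force: 0.0
```

```bash
python3 look.py long_hook; python3 - <<'E'
from h import *
w=np.load('w.npy');b=(w[...,0]<.41)&(w[...,0]>.33)&(w[...,1]>.24)&(w[...,1]<.36)
for lo,hi in ((.173,.187),(.128,.134),(.117,.1275)):
    q=w[b&(w[...,2]>lo)&(w[...,2]<hi)];print(lo,len(q),[np.round(k,1) for k in cv2.minAreaRect((q[:,:2]*1000).astype(np.float32))],q.mean(0).round(4))
go([.447,-.037,.30],0)
E
```

```text
[0.29397379 0.26705594 0.32822967] 34.2333 [0.89562176 0.00223126 0.07716052] q6 1.92
long_hook 0.68 [310.  95.  27.  29.] [[0.359, 0.275, 0.129], [0.37, 0.287, 0.177], [0.381, 0.3, 0.179]]
0.173 371 [array([367.8, 288.9]), array([17.3, 18. ]), np.float64(4.8)] [0.3682 0.2885 0.178 ]
0.128 204 [array([367.8, 288.6]), array([28.8, 28.2]), np.float64(4.7)] [0.3707 0.2862 0.1302]
0.117 2326 [array([369.7, 307.9]), array([46. , 73.7]), np.float64(1.5)] [0.3706 0.3138 0.1243]
shift [123.9 316.3  27.6] toolx yaw 0.084 turn 0.084
```

The hook hangs within about 5 mm of the seat. Now the dial: I'll grip the bar with the tool x axis along the pointer (yaw 1.37).

move_arm --series '[[[0.5,0,30,0,0],[0.5,10,65,0,-0.12],[0.5,25,100,0,-0.24],[0.5,40,135,0,-0.36],[0.5,55,170,0,-0.48],[0.5,75,205,0,-0.6],[0.5,90,240,0,-0.72],[0.5,105,275,0,-0.84],[0.5,115,300,0,-0.96],[0.5,124,316,0,-1.08]]]'

```text
time_s: 35.17
eef_pos: [0.4477, -0.038, 0.3265]
eef_rot: [-0.0, 0.869, 0.494, -0.0]
wrist_force: [1.2, 1.3, -0.7]
opening: 0.5
grasp_force: 0.0
```

```bash
python3 look.py; python3 - <<'E'
from h import *
w=np.load('w.npy')
b=(abs(w[...,0]-.447)<.06)&(abs(w[...,1]+.037)<.06)
for lo,hi in ((.037,.0455),(.065,.076)):
    q=w[b&(w[...,2]>lo)&(w[...,2]<hi)]
    if len(q)>5: print(lo,len(q),[np.round(k,1) for k in cv2.minAreaRect((q[:,:2]*1000).astype(np.float32))])
go([.447,-.037,.11],1.372)
E
```

```text
[ 0.44771102 -0.0380361   0.32648533] 35.1667 [ 1.20591904  1.32486579 -0.73976221] q6 0.19
0.037 1925 [array([449.4, -43.4]), array([74.8, 75.1]), np.float64(19.3)]
0.065 305 [array([449.4, -43.2]), array([43.5, 12. ]), np.float64(79.1)]
shift [  4.7  -6.6 215.6] toolx yaw 1.043 turn -0.329
```

move_arm --series '[[[0.5,2,0,30,-0.1],[0.5,2,0,60,-0.2],[0.5,2,0,90,-0.3],[0.5,2,0,120,-0.33],[0.5,2,0,140,-0.33],[0.5,2,0,150,-0.33],[0.5,2,0,150,-0.33],[0.5,2,0,150,-0.33],[0.5,2,0,150,-0.33],[0.5,2,0,150,-0.33]]]'

```text
time_s: 36.05
eef_pos: [0.449, -0.0345, 0.1787]
eef_rot: [0.001, 0.778, 0.629, 0.001]
wrist_force: [0.2, 0.2, -0.1]
opening: 0.5
grasp_force: 0.0
```

```bash
python3 look.py; python3 - <<'E'
from h import *
w=np.load('w.npy')
b=(abs(w[...,0]-.447)<.06)&(abs(w[...,1]+.037)<.06)
for lo,hi in ((.037,.0455),(.065,.076)):
    q=w[b&(w[...,2]>lo)&(w[...,2]<hi)]
    if len(q)>5: print(lo,len(q),[np.round(k,1) for k in cv2.minAreaRect((q[:,:2]*1000).astype(np.float32))])
go([.4475,-.038,.051],1.376)
E
```

```text
[ 0.44896578 -0.03446064  0.17870411] 36.05 [ 0.20568757  0.22765901 -0.12820196] q6 -0.13
0.037 3544 [array([446.7, -36.6]), array([74.9, 75.2]), np.float64(18.1)]
0.065 616 [array([446.3, -36.5]), array([43.7, 11.5]), np.float64(78.0)]
shift [ -3.7  -0.9 127.6] toolx yaw 1.359 turn -0.017
```

move_arm --series '[[[0.5,-1,-1,25,0],[0.5,-2.7,-1.7,50,0],[0.5,-2.7,-1.7,75,0],[0.5,-2.7,-1.7,100,0],[0.5,-2.7,-1.7,118,0],[0.5,-2.7,-1.7,127,0],[0.5,-2.7,-1.7,128,0],[0,-2.7,-1.7,128,0],[0,-2.7,-1.7,128,0],[0,-2.7,-1.7,128,0]]]'

```text
time_s: 36.93
eef_pos: [0.4468, -0.0367, 0.0505]
eef_rot: [0.001, 0.778, 0.629, 0.001]
wrist_force: [0.2, 0.7, -0.6]
opening: 0.081
grasp_force: 0.0
```

move_arm --series '[[[0,0,0,0,0],[0,0,0,0,0],[0,0,0,0,0],[0,0,0,0,0],[0,0,0,0,0],[0,0,0,0,-0.1],[0,0,0,0,-0.2],[0,0,0,0,-0.3],[0,0,0,0,-0.4],[0,0,0,0,-0.5]]]'

```text
time_s: 37.77
eef_pos: [0.4454, -0.0363, 0.049]
eef_rot: [-0.0, 0.596, 0.803, -0.0]
wrist_force: [0.5, -0.8, -0.4]
opening: 0.002
grasp_force: 0.0
```

```bash
python3 -c "
from h import *
p,M,o=tool();print(p,o['wrist_force'],o['torque'],o['q'],o['opening']);go([.4468,-.0368,.051],1.359)"
```

```text
[ 0.4453557  -0.03625024  0.04897326] [ 0.49122162 -0.77084597 -0.4147305 ] [0.01375654 0.02655853 0.01744787] [-3.47994994e-01  9.59314715e-02  2.03890884e+00 -1.66136228e-05
  1.00688126e+00 -6.41624152e-01] 0.0023132773091154137
shift [-0.9  1.2 -2. ] toolx yaw 1.864 turn 0.505
```

move_arm --series '[[[0,0,0,-20,0],[0,0,0,-50,0],[0,0,0,-80,0],[0.5,0,0,-110,0],[0.5,0,0,-128,0],[0.5,0,0,-128,0],[0.5,0,0,-128,0],[0.5,0,0,-128,0],[0.5,0,0,-128,0],[0.5,0,0,-128,0]]]'

```text
time_s: 38.6
eef_pos: [0.4444, -0.0359, 0.1755]
eef_rot: [-0.001, 0.598, 0.801, -0.0]
wrist_force: [0.0, -0.5, -0.4]
opening: 0.5
grasp_force: 0.0
```

```bash
python3 look.py; python3 - <<'E'
from h import *
w=np.load('w.npy')
b=(abs(w[...,0]-.447)<.06)&(abs(w[...,1]+.037)<.06)
for lo,hi in ((.037,.0455),(.0455,.052),(.065,.076)):
    q=w[b&(w[...,2]>lo)&(w[...,2]<hi)]
    if len(q)>5: print(lo,len(q),[np.round(k,1) for k in cv2.minAreaRect((q[:,:2]*1000).astype(np.float32))],q[:,2].mean())
E
```

```text
[ 0.44440905 -0.03594772  0.17551553] 38.6 [ 0.03936103 -0.53888141 -0.39138528] q6 -0.64
0.037 3631 [array([447., -37.]), array([74.8, 75.6]), np.float64(18.7)] 0.041311385424954626
0.0455 1214 [array([448.1, -34.9]), array([51. , 47.3]), np.float64(67.3)] 0.04727644467483902
0.065 662 [array([447.2, -37.1]), array([44.1, 12.2]), np.float64(78.5)] 0.07040000496684967
```

View pics/last.png

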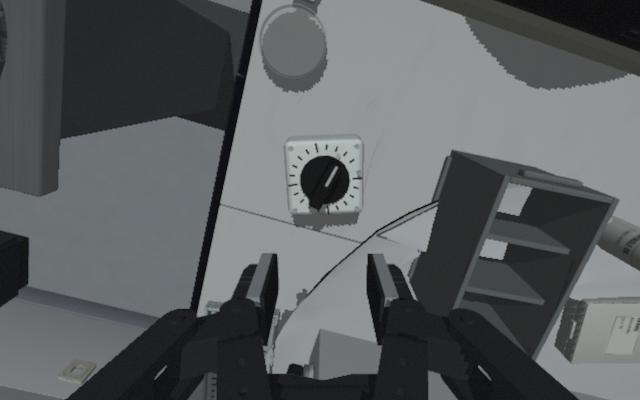

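```bash
python3 - <<'E'
from h import *
p,M,o=tool();print(p,o['opening'])
im,d=camera('wrist');w=cloud('wrist',d)
t=(w-p)@M*1000
m=(abs(t[...,0])<30)&(abs(t[...,1])<70)&(t[...,2]>-60)&(t[...,2]<40)
q=t[m];print(len(q),np.percentile(q,[1,50,99],axis=0).round(1))
for z in range(-60,40,5):
    s=q[(q[:,2]>=z)&(q[:,2]<z+5)]
    if len(s)>3: print(z,len(s),s.min(0).round(1),s.max(0).round(1))
E
```

```text
[ 0.44457748 -0.03600698  0.17571728] 0.5030889059590005
1996 [[-11.1 -34.1 -59.8]
 [  6.4 -20.7 -50.9]
 [ 10.8  34.8 -37.4]]
-60 579 [-12.6 -34.6 -60. ] [ 11.1  35.4 -55. ]
-55 523 [-12.3 -34.5 -55. ] [ 11.2  35.6 -50. ]
-50 450 [-12.3 -34.4 -50. ] [ 11.   35.1 -45. ]
-45 350 [-11.7 -33.2 -45. ] [ 11.1  34.5 -40. ]
-40 94 [-11.6 -25.2 -40. ] [  9.9  28.3 -35.2]
```

move_arm --series '[[[0.2,0,0,0,0.1],[0.2,0,0,0,0.2],[0.2,0,0,0,0.3],[0.2,0,0,0,0.4],[0.2,0,0,0,0.5],[0.2,0,0,0,0.5],[0.2,0,0,0,0.5],[0.2,0,0,0,0.5],[0.2,0,0,0,0.5],[0.2,0,0,0,0.5]]]'

```text
time_s: 39.53
eef_pos: [0.4454, -0.0363, 0.1769]
eef_rot: [-0.0, 0.777, 0.629, -0.0]
wrist_force: [-0.0, 0.3, -0.4]
opening: 0.198
grasp_force: 0.0
```

```bash
python3 - <<'E'
from h import *
p,M,o=tool();print(p,o['opening'])
im,d=camera('wrist');w=cloud('wrist',d)
t=(w-p)@M*1000
m=(abs(t[...,0])<30)&(abs(t[...,1])<70)&(t[...,2]>-60)&(t[...,2]<60)
q=t[m]
for z in range(-60,60,5):
    s=q[(q[:,2]>=z)&(q[:,2]<z+5)]
    if len(s)>3: print(z,len(s),s.min(0).round(1),s.max(0).round(1))
cv2.imwrite('pics/tip.png',cv2.resize(im[130:330,180:460],None,fx=2.8,fy=2.8))
E
```

```text
[ 0.44536808 -0.03627355  0.17691836] 0.1981915985507177
-60 490 [-11.3 -21.6 -60. ] [ 11.5  22.6 -55. ]
-55 435 [-11.1 -21.6 -55. ] [ 11.4  22.5 -50. ]
-50 389 [-11.6 -21.7 -50. ] [ 11.4  22.6 -45. ]
-45 346 [ -8.5 -21.9 -45. ] [ 11.4  21.8 -40. ]
-40 108 [-11.  -14.6 -40. ] [ 11.1  20.3 -35.1]
-35 15 [ -6.   -8.2 -35. ] [ -0.    9.  -32.7]
```

View pics/tip.png

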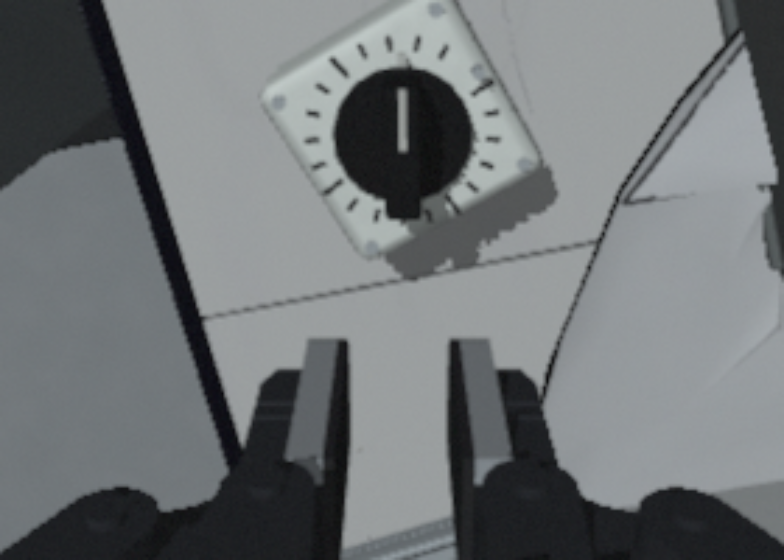

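The visible fingertips at this opening are about 32 mm above the reported TCP, so the first grip closed above the bar. The bar is still at (403,140) in the crop and has not moved. I'll go about 27 mm deeper.

move_arm --series '[[[0.5,0,1.7,30,0],[0.5,0,1.7,60,0],[0.5,0,1.7,90,0],[0.5,0,1.7,115,0],[0.5,0,1.7,128,0],[0.5,0,1.7,136,0],[0.5,0,1.7,142,0],[0.5,0,1.7,148,0],[0.5,0,1.7,153,0],[0.5,0,1.7,153,0]]]'

```text
time_s: 40.42
eef_pos: [0.4471, -0.0366, 0.0238]
eef_rot: [-0.0, 0.778, 0.629, -0.0]
wrist_force: [0.2, -0.9, -0.2]
opening: 0.5
grasp_force: 0.0
```

move_arm --series '[[[0,0,0,0,0],[0,0,0,0,0],[0,0,0,0,0],[0,0,0,0,0],[0,0,0,0,0],[0,0,0,0,0],[0,0,0,0,0],[0,0,0,0,0],[0,0,0,0,0],[0,0,0,0,0]]]'

```text
time_s: 41.25
eef_pos: [0.4468, -0.0366, 0.0249]
eef_rot: [-0.0, 0.778, 0.629, -0.0]
wrist_force: [-4.9, -0.0, 7.8]
opening: 0.119
grasp_force: 59.0
```

move_arm --series '[[[0,0,0,-1,0],[0,0,0,-1,-0.12],[0,0,0,-1,-0.24],[0,0,0,-1,-0.36],[0,0,0,-1,-0.48],[0,0,0,-1,-0.6],[0,0,0,-1,-0.72],[0,0,0,-1,-0.84],[0,0,0,-1,-0.96],[0,0,0,-1,-1.08]]]'

```text
time_s: 42.08
eef_pos: [0.4469, -0.0365, 0.0249]
eef_rot: [-0.0, 0.341, 0.94, 0.0]
wrist_force: [-0.4, -0.6, -2.0]
opening: 0.12
grasp_force: 59.9
```

move_arm --series '[[[0,0,0,0,-0.12],[0,0,0,0,-0.24],[0,0,0,0,-0.36],[0,0,0,0,-0.48],[0,0,0,0,-0.6],[0,0,0,0,-0.72],[0,0,0,0,-0.84],[0,0,0,0,-0.96],[0,0,0,0,-1.08],[0,0,0,0,-1.2]]]'

```text
time_s: 42.92
eef_pos: [0.4468, -0.0363, 0.0249]
eef_rot: [-0.0, -0.249, 0.968, 0.0]
wrist_force: [-0.5, 0.9, -2.2]
opening: 0.12
grasp_force: 59.9
```

move_arm --series '[[[0,0,0,0,-0.12],[0,0,0,0,-0.24],[0,0,0,0,-0.32],[0,0,0,0,-0.32],[0,0,0,0,-0.32],[0.5,0,0,0,-0.32],[0.5,0,0,0,-0.32],[0.5,0,0,0,-0.32],[0.5,0,0,-20,-0.32],[0.5,0,0,-45,-0.32]]]'

```text
time_s: 43.75
eef_pos: [0.4454, -0.0362, 0.0691]
eef_rot: [-0.002, -0.397, 0.918, 0.001]
wrist_force: [0.5, 0.5, -0.5]
opening: 0.502
grasp_force: 0.0
```

```bash
python3 -c "
from h import *
p,M,o=tool();print(p,o['wrist_force'],o['q'],np.arctan2(M[1,0],M[0,0]))"; python3 look.py; python3 - <<'E'
from h import *
w=np.load('w.npy')
b=(abs(w[...,0]-.447)<.06)&(abs(w[...,1]+.037)<.06)
for lo,hi in ((.037,.0455),(.065,.076)):
    q=w[b&(w[...,2]>lo)&(w[...,2]<hi)]
    if len(q)>5: print(lo,len(q),[np.round(k,1) for k in cv2.minAreaRect((q[:,:2]*1000).astype(np.float32))])
E
```

```text
[ 0.44542885 -0.03620587  0.06905326] [ 0.5233226   0.47712425 -0.53365783] [-3.47762385e-01  6.24814213e-02  2.02473424e+00 -1.25286797e-04
  1.05847134e+00 -2.73530937e+00] -2.3247771628951663
[ 0.44542885 -0.03620587  0.06905326] 43.75 [ 0.5233226   0.47712425 -0.53365783] q6 -2.74
0.037 1206 [array([451.7, -38.3]), array([75.3, 76.3]), np.float64(18.6)]
0.065 659 [array([451.5, -38.7]), array([43.8, 12. ]), np.float64(46.9)]
```

The bar has followed to 47°, so the pointer is at 227° with 2.65 rad to go. I'll regrasp half a turn back.

move_arm --series '[[[0.5,0,0,-30,0],[0.5,0,0,-30,0.12],[0.5,0,0,-30,0.24],[0.5,0,0,-30,0.36],[0.5,0,0,-30,0.48],[0.5,0,0,-30,0.6],[0.5,0,0,-30,0.72],[0.5,0,0,-30,0.84],[0.5,0,0,-30,0.96],[0.5,0,0,-30,1.08]]]'

```text
time_s: 44.63
eef_pos: [0.4475, -0.0369, 0.1003]
eef_rot: [0.001, 0.134, 0.991, -0.0]
wrist_force: [0.3, 0.5, -0.5]
opening: 0.499
grasp_force: 0.0
```

move_arm --series '[[[0.5,0,0,0,0.12],[0.5,0,0,0,0.24],[0.5,0,0,0,0.36],[0.5,0,0,0,0.48],[0.5,0,0,0,0.6],[0.5,0,0,0,0.72],[0.5,0,0,0,0.84],[0.5,0,0,0,0.96],[0.5,0,0,0,1.08],[0.5,0,0,0,1.2]]]'

```text
time_s: 45.47
eef_pos: [0.4475, -0.0369, 0.1003]
eef_rot: [0.001, 0.67, 0.742, 0.0]
wrist_force: [0.1, -0.3, 0.6]
opening: 0.5
grasp_force: 0.0
```

move_arm --series '[[[0.5,0,0,0,0.12],[0.5,0,0,0,0.24],[0.5,0,0,0,0.36],[0.5,0,0,0,0.48],[0.5,0,0,0,0.6],[0.5,0,0,0,0.72],[0.5,0,0,0,0.84],[0.5,0,0,0,0.86],[0.5,0,0,0,0.86],[0.5,0,0,0,0.86]]]'

```text
time_s: 46.3
eef_pos: [0.4473, -0.0368, 0.1001]
eef_rot: [0.0, 0.917, 0.4, 0.0]
wrist_force: [-0.9, 0.1, -0.7]
opening: 0.495
grasp_force: 0.0
```

```bash
python3 look.py; python3 - <<'E'
from h import *
w=np.load('w.npy')
b=(abs(w[...,0]-.447)<.06)&(abs(w[...,1]+.037)<.06)
for lo,hi in ((.037,.0455),(.065,.076)):
    q=w[b&(w[...,2]>lo)&(w[...,2]<hi)]
    if len(q)>5: print(lo,len(q),[np.round(k,1) for k in cv2.minAreaRect((q[:,:2]*1000).astype(np.float32))])
go([.4469,-.0368,.0249],.817)
E
```

```text
[ 0.44726829 -0.03675995  0.10014709] 46.3 [-0.94580232  0.06013092 -0.67072432] q6 0.4
0.037 5718 [array([447.5, -36.1]), array([74.5, 75.2]), np.float64(18.5)]
0.065 1113 [array([447.1, -36.6]), array([44.2, 11.8]), np.float64(46.5)]
shift [-0.3 -0.2 75.2] toolx yaw 0.822 turn 0.005
```

Grip and turn the remaining 2.65 rad.

move_arm --series '[[[0.5,0,0,20,0],[0.5,0,0,40,0],[0.5,0,0,60,0],[0.5,0,0,72,0],[0.5,0,0,74,0],[0.3,0,0,74,0],[0,0,0,74,0],[0,0,0,74,0],[0,0,0,74,0],[0,0,0,74,0]]]'

```text
time_s: 47.18
eef_pos: [0.4471, -0.0362, 0.0271]
eef_rot: [-0.0, 0.917, 0.399, 0.0]
wrist_force: [-4.0, 4.1, 6.9]
opening: 0.115
grasp_force: 59.3
```

move_arm --series '[[[0,0,0,0,0],[0,0,0,0,0],[0,0,0,0,0],[0,0,0,0,0],[0,0,0,0,0],[0,0,0,0,-0.12],[0,0,0,0,-0.24],[0,0,0,0,-0.36],[0,0,0,0,-0.48],[0,0,0,0,-0.6]]]'

```text
time_s: 48.02
eef_pos: [0.447, -0.0361, 0.0271]
eef_rot: [-0.0, 0.756, 0.654, 0.0]
wrist_force: [-4.5, 3.0, 7.5]
opening: 0.117
grasp_force: 59.4
```

move_arm --series '[[[0,0,0,0,-0.12],[0,0,0,0,-0.24],[0,0,0,0,-0.36],[0,0,0,0,-0.48],[0,0,0,0,-0.6],[0,0,0,0,-0.72],[0,0,0,0,-0.84],[0,0,0,0,-0.96],[0,0,0,0,-1.08],[0,0,0,0,-1.2]]]'

```text
time_s: 48.85
eef_pos: [0.4465, -0.0362, 0.0271]
eef_rot: [-0.001, 0.255, 0.967, 0.0]
wrist_force: [-6.1, 3.1, 8.7]
opening: 0.115
grasp_force: 59.6
```

move_arm --series '[[[0,0,0,0,-0.12],[0,0,0,0,-0.24],[0,0,0,0,-0.36],[0,0,0,0,-0.48],[0,0,0,0,-0.6],[0,0,0,0,-0.7],[0,0,0,0,-0.76],[0,0,0,0,-0.8],[0,0,0,0,-0.84],[0,0,0,0,-0.84]]]'

```text
time_s: 49.68
eef_pos: [0.4464, -0.0365, 0.0271]
eef_rot: [-0.001, -0.16, 0.987, 0.0]
wrist_force: [-5.9, 1.7, 9.8]
opening: 0.114
grasp_force: 59.7
```

```bash
python3 -c "
from h import *
p,M,o=tool();print(p,o['wrist_force'],o['torque'],o['q'][5],o['opening'],np.degrees(np.arctan2(M[1,0],M[0,0])))"
```

```text
[ 0.44641518 -0.03651629  0.02710386] [-5.90490019  1.70463787  9.84059874] [0.32586579 1.20457687 0.06040802] -2.2385705056672944 0.11393125818569105 -161.6246079064881
```

move_arm --series '[[[0,0,0,0,-0.02],[0,0,0,0,-0.04],[0,0,0,0,-0.04],[0,0,0,0,-0.04],[0.5,0,0,0,-0.04],[0.5,0,0,0,-0.04],[0.5,0,0,0,-0.04],[0.5,0,0,-20,-0.04],[0.5,0,0,-50,-0.04],[0.5,0,0,-80,-0.04]]]'

```text
time_s: 50.52
eef_pos: [0.4464, -0.0364, 0.1065]
eef_rot: [-0.001, -0.178, 0.984, 0.0]
wrist_force: [1.3, -0.3, 0.7]
opening: 0.501
grasp_force: 0.0
```

move_arm --series '[[[0.5,0,0,-30,0.12],[0.5,0,0,-60,0.24],[0.5,0,0,-90,0.36],[0.5,0,0,-120,0.48],[0.5,0,0,-150,0.6],[0.5,0,0,-180,0.72],[0.5,0,0,-210,0.84],[0.5,0,0,-230,0.9],[0.5,0,0,-230,0.9],[0.5,0,0,-230,0.9]]]'

```text
time_s: 51.35
eef_pos: [0.4478, -0.0369, 0.3374]
eef_rot: [0.002, 0.267, 0.964, -0.0]
wrist_force: [-0.4, -0.1, -0.8]
opening: 0.501
grasp_force: 0.0
```

```bash
cp pics/last.png pics/old.png; python3 look.py basket_1 drain_tray long_hook; python3 - <<'E'
from h import *
w=np.load('w.npy')
b=(abs(w[...,0]-.447)<.06)&(abs(w[...,1]+.037)<.06)
for lo,hi in ((.037,.0455),(.065,.076)):
    q=w[b&(w[...,2]>lo)&(w[...,2]<hi)]
    if len(q)>5: print(lo,len(q),[np.round(k,1) for k in cv2.minAreaRect((q[:,:2]*1000).astype(np.float32))])
for n in ('scene','side'):
    im,d=camera(n);w=cloud(n,d);cv2.imwrite(f'pics/{n}9.png',im)
    for t in ('basket_1','drain_tray','long_hook','petri_dish','white_case','oil_bottle'):
        for k in outline_of(t,n)[:2]:
            if k['conf']<.5: continue
            q=w[k['region']];q=q[~np.isnan(q[:,0])]
            if len(q): print(n,t,round(k['conf'],2),np.percentile(q,[3,50,97],axis=0).round(3).tolist())
E
```

```text
[ 0.44784763 -0.03691424  0.33739209] 51.35 [-0.35006088 -0.075126   -0.81667263] q6 -1.38
basket_1 0.96 [137. 227.  39.  30.] [[0.392, -0.38, 0.007], [0.409, -0.355, 0.023], [0.426, -0.343, 0.051]]
basket_1 0.86 [179. 198.  39.  34.] [[0.386, -0.299, 0.002], [0.402, -0.269, 0.024], [0.42, -0.254, 0.051]]
drain_tray 0.94 [164. 212. 113. 101.] [[0.363, -0.406, 0.0], [0.397, -0.304, 0.003], [0.447, -0.231, 0.013]]
  rim rect [array([ 411.4, -320.2]), array([ 90.1, 177.6]), np.float64(8.1)]
0.037 1955 [array([445.5, -36.8]), array([73.4, 73.9]), np.float64(18.7)]
0.065 291 [array([445.9, -37. ]), array([43.7, 12.1]), np.float64(18.5)]
scene basket_1 0.54 [[0.387, -0.331, 0.003], [0.403, -0.262, 0.023], [0.427, -0.253, 0.048]]
scene drain_tray 0.8 [[0.363, -0.403, 0.001], [0.394, -0.282, 0.005], [0.448, -0.229, 0.016]]
scene long_hook 0.87 [[0.354, 0.276, 0.016], [0.364, 0.295, 0.146], [0.379, 0.302, 0.179]]
scene petri_dish 0.63 [[0.354, 0.044, 0.003], [0.381, 0.078, 0.015], [0.411, 0.104, 0.018]]
scene white_case 0.72 [[0.372, 0.115, 0.003], [0.382, 0.148, 0.014], [0.395, 0.176, 0.017]]
scene oil_bottle 0.71 [[0.355, 0.281, 0.061], [0.364, 0.295, 0.155], [0.374, 0.301, 0.179]]
scene oil_bottle 0.65 [[0.755, -0.074, 0.006], [0.767, -0.003, 0.057], [0.824, 0.006, 0.105]]
side drain_tray 0.78 [[0.366, -0.405, -0.003], [0.393, -0.281, 0.003], [0.444, -0.227, 0.013]]
side long_hook 0.61 [[0.356, 0.283, 0.126], [0.366, 0.297, 0.152], [0.379, 0.302, 0.179]]
side petri_dish 0.69 [[0.356, 0.046, 0.001], [0.383, 0.078, 0.013], [0.412, 0.106, 0.018]]
side white_case 0.6 [[0.373, 0.119, 0.01], [0.383, 0.133, 0.013], [0.394, 0.151, 0.017]]
side oil_bottle 0.73 [[0.757, -0.047, 0.006], [0.77, 0.001, 0.059], [0.791, 0.01, 0.105]]
side oil_bottle 0.6 [[0.347, 0.267, -0.0], [0.365, 0.343, 0.089], [0.391, 0.352, 0.127]]
```

View pics/last.png

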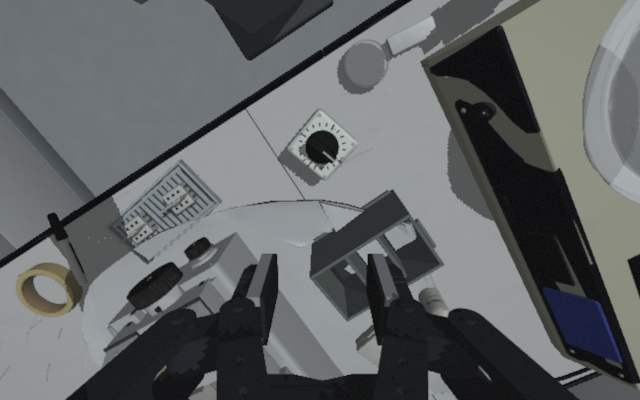

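The tray moved about 1 cm and the baskets went with it. Both stand well inside at (138,228) and (179,198). The dial bar is aligned with the housing at 18.5°, with the pointer towards +x, and the hook hangs in its hanger. I'll hand in.

```bash
python3 -c "
from bench import order
print(order.hand_in())"
```

```text
the job is handed in; nothing more can be done
None
```

I handed the job in with both baskets (only two were present) upright in the drain tray, the dial at its zero stop and the hook about 5 mm from its seat in the hanger; the bystanders look unmoved, and the hand-in call returned no verdict.

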